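Seat a brake disc blank against the locating pins and wind the T-handle clamp down on it

ROBOT

A 7-joint arm with a two-finger parallel gripper is mounted at the origin on the work surface. World frame = base frame: x ahead of the robot, y to its left, z up, the work surface at z = 0. Lengths are in m, angles in rad, forces in N, time in s.
With the tool pointing down it reaches from about 0.35 to 0.9 m from the base axis. Payload 19.9 kg.
Tool frame: the origin (TCP) lies between the finger pads; the fingertips stand 25 mm ahead of it and the grasp point (between the pads) lies 6 mm ahead of it; x points along the fingers, z is the direction in which the jaws open and shut, and the axes are right-handed (so a half turn about x gives the same grasp; the last joint's range is limited). The gripper opens to 85 mm and grips with 20 to 120 N. Pads are 22 mm wide; open, the fingers measure 114 mm over their backs; the gripper's body (76 mm by 85 mm) begins 54 mm behind the grasp point. The pads swing forward as they close: fully open they stand 13 mm farther back than shut.
Start: joints at [-1.206, 0.417, -0.01, 1.614, 0.005, 1.111, -0.053], TCP at [0.247, 0.574, 0.256] pointing down, gripper open.
Joint ranges: [-2.81, 2.81], [-0.39, 2.02], [-1.27, 1.25], [0.06, 2.57], [-1.19, 4.33], [0.19, 2], [-2.82, 2.82]. Speed limits (rad/s): [1.89, 1.89, 2.39, 2.39, 3.01, 3.01, 3.01].

INTERFACE

Orientations are given as a unit quaternion [x, y, z, w].
In Python, from rig import arm gives the robot as it stands.
- The arm moves only by the shell command python3 -m jog 'ROWS'. ROWS is JSON, a list of rows, each a list of 7 numbers: the opening, from 0 (shut) to 1 (fully open), then the shift along the tool's x, y, z in cm, then the turn, a rotation vector about the tool's x, y, z in degrees. A call has exactly 10 rows; each row is the pose to reach, as a shift and turn from the pose commanded when the call began, along the tool's axes at that moment; what a row does not reach only later rows make up. A row lasts 1/8 s, in which the tool goes at most 62.5 mm and 10.7 degrees, less where a joint would pass 70% of its speed; a pose out of reach is approached as far as the arm can. A call with a gripper value outside its range is refused whole. The fingers move at their own pace and stop on an object; the grip force is fixed at half the most. Time passes only in rows, so rows that repeat a pose let the fingers close, or fill a call up. It gives the time, the measured TCP pose, the force and the opening at its end, in the units of the state.
- arm.get_state(): the state, without advancing time (a new reading comes with each control period).
- arm.grab_frame(name): name is "side" or "top"; returns the picture (384x512x3 uint8, blue, green, red); there is no depth.
- arm.camera_model(name): a dict with "intrinsics" (3x3 intrinsics, pixels), "k1" (the pictures are not rectified: a ray, as slopes to the right and down, at radius r is drawn at 1 + k1 r^2 times it, then the intrinsics apply), "position" and "orientation" of the camera in the world. Camera axes: x right, y up, looking along -z (the intrinsics and any distortion apply to the point x, -y, -z); pixel columns grow to the right and rows downward; lengths in m; the calibration is good to about 2 mm. A picture is of the moment at which its call begins. camera_model takes no time and is no camera call.
- arm.close_job(): hands the job in, once; it reports no verdict.
Trained networks look in the newest picture that a camera, given by its name, has taken for a name from the list of things; names that differ only in an ending like _2 or _b are one class to them, and where a whole thing is asked for, a point or a joint stands for the part that bears it (a point fixed in the world has none). Each returns a list of dicts, best first, with "confidence" (0 to 1); they miss things now and then, are a little off and sometimes report something else, mostly with a low value. They report only what shows in the picture. A call takes as long as a camera call. They do not tell look-alikes from the thing itself.
- arm.boxes_of(thing, camera): "pixel" ([column, row] in pixels, amid what is visible of it).
- arm.outline_of(thing, camera): "region" (384x512 bool, what is visible of it) and "pixel" ([column, row] in pixels, amid what is visible of it).
The state is a dict: "time": time; "qpos": joint angles; "dq": joint speeds; "joint_efforts": joint torques, N m; "position": TCP position; "tcp_rot": TCP orientation; "ft_force": force on the tool from outside, world axes, zero at the start; "moment": the same for the moment, N m; "opening": opening from 0.0 (shut) to 1.0 (fully open).
Only numpy, scipy, OpenCV 4.12 (cv2) and the standard library are available. Lean on these libraries where they do the work, as an engineer would, in place of code of your own. Each camera call takes 0.05 s, during which the arm holds its last target.

TASK

Get the brake disc blank on the clamp stand ready for deburring: slide it fully home so that its rim sits against both locating pins, then wind the stand's T-handle screw down, clockwise, until its pad grips the disc tight. Leave the disc against the pins, and everything else on the bench where it is.

Things in the scene. Friction and masses are not known exactly. Their poses are not given: they have to be found in the camera images.
- home (a point): Where the disc's centre must be when it is home on the clamp stand: on the stand's middle line, 4 mm above the bed, 53 mm in front of the screw axis. x points from here to the screw axis and on to the column, y left, z up. The stand is bolted down, at any heading within 50 deg: green base plate 320 x 180 x 22 mm, whose top is the bed; it ends 112 mm in front (-x) of this point.
- pin_left (a point): Top of the left locating pin, an upright steel pin 12 mm thick and 24 mm high on the bed. The disc's rim touches both pins when it is home.
- pin_right (a point): Top of the right locating pin, the same, 107 mm from the left one.
- column_top (a point): Top, on its axis, of the stand's upright steel column, 50 mm thick and 322 mm high. It rises 100 mm past the handle bar; its near face is 89 mm from the screw axis. It leaves hardly any room to carry a hand all the way round with the bar: the bar is worked about half a turn at a time on the side away from the column, one end after the other.
- boss_top (a point): Top of the boss, on the screw axis, where the upright clamp screw goes through the end of the stand's green arm, 155 mm above the bench. The boss is 52 mm across, its underside 101 mm above the bench; the arm, 40 mm wide, runs from it to the column.
- disc_center (a point): Centre, half-way up, of the loose steel brake disc blank lying flat on the bed of the stand, in front of the pins: a flat ring 140 mm in outside diameter, hole 72 mm, 8 mm thick, about 0.5 kg. It starts 15 to 35 mm short of home and slides freely on the bed.
- pad_face (a point): Middle of the underside of the clamp screw's pad, on the screw axis; 30 mm across. The disc's top is at 30 mm above the bench. The pad rises and falls with the screw, 8 mm for a turn, and is stiffly sprung (about 25 N per mm).
- t_handle (a joint): Angle of the clamp screw in rad; grows when the handle is turned clockwise as seen from above, which lowers the pad. It starts between 5.0 and 8.0; the pad meets the disc at about 14.2, and the screw is hard tight and stops at 15.2. It stays where it is left. Turning takes about 0.45 N m (some 8 N at the end of the bar).
- bar_end_a (a point): Centre of the ball at one end of the T-handle's bar. The bar is steel, 12 mm thick, level, with a 20 mm ball at each end, 132 mm between ball centres, and crosses the screw axis in a hub 26 mm across and 30 mm high. It is 226 mm above the bench at joint 0 and sinks with the screw to 207 mm. Round the bar the space is free but for the column.
- bar_end_b (a point): Centre of the ball at the other end of the bar.
- disc_stack: Bystander: stack of three finished discs, 140 mm across, 27 mm high, left on the bench.
- file: Bystander: flat file with wooden handle, 275 mm long, 24 mm high.
- bracket: Bystander: flat stamped steel bracket about 140 mm long, 6 mm thick, beside the stand's base.
- spanner: Bystander: spanner, 170 mm long, beside the stand's base.
- oil_bottle: Bystander: grey bottle 64 mm across, 170 mm high.
- caliper: Bystander: caliper 200 mm long lying flat.
- bench_brush: Bystander: brush 200 mm long lying flat.
Mind the look-alikes: they are no part of the job. What is shaped like the part that bears disc_center but blue or yellow is not meant.

How it is judged:
On the way:
1. the disc is home against both locating pins, the pad still clear of it (horizontal distance between disc_center and home below 0.004 m and contact force between pad and disc below 1 N), for 0.2 s.
At the end, for the whole second after the job is handed in: the disc's centre within 4 mm of its place against both pins, the pad pressing on the disc with more than 12 N, everything at rest and let go (horizontal distance between disc_center and home below 0.004 m and contact force between pad and disc above 12 N and linear speed of disc below 0.01 m/s and velocity of joint t_handle below 0.05 rad/s); the robot touches nothing.
It fails at once if a bystander is shoved or knocked over (moved more than 40 mm) (distance of any of disc_stack, file, bracket, spanner, oil_bottle, caliper, bench_brush from where it was at the start of the episode above 0.04 m or angle between oil_bottle's own z axis and vertical above 0.5 rad).
It also fails if it takes over 67 s, if anything falls off the work surface, if the arm or the gripper's body presses on something with over 40 N, if the wrist force passes 120 N, or if a joint passes its speed limit or range.

## Working session

There is one attempt and no reset: what is moved stays moved. The work goes in short steps, Python scripts to look and compute and a shell command to move; the robot and the scene stay as the last step left them, time stands still between calls to the robot, and variables do not carry over. Pictures are saved under pics/ and viewed, and the job is handed in when it is done.

```bash
ls; mkdir -p pics
python3 - <<'E'
from rig import arm
import cv2
print(arm.get_state())
for n in("side","top"):
    cv2.imwrite(f"pics/{n}0.png",arm.grab_frame(n)); print(arm.camera_model(n))
E
```

```text
pics
{'time': 0.0, 'qpos': array([-1.20651101,  0.4179896 , -0.0102908 ,  1.61418706,  0.0047003 ,
        1.11070029, -0.0530017 ]), 'dq': array([ 0.00116747,  0.00061454, -0.00154127,  0.00088426, -0.00023823,
       -0.00072946,  0.00111096]), 'joint_efforts': array([ 1.54477370e-04, -8.64441991e+01,  6.78958576e-01, -4.34894228e+01,
        1.91376661e-02,  7.48275372e-03, -1.54779144e-05]), 'position': array([0.24659925, 0.57394074, 0.25564514]), 'tcp_rot': array([-0.38926427,  0.59084834,  0.38871727,  0.59014443]), 'ft_force': array([ 0.21593234, -0.3762247 ,  0.8815347 ]), 'moment': array([-0.02259438,  0.04051801, -0.06603696]), 'opening': 0.9994002640556459}
{'intrinsics': array([[450.964156  ,   0.        , 257.18891278],
       [  0.        , 450.964156  , 191.08655063],
       [  0.        ,   0.        ,   1.        ]]), 'k1': -0.1267025104036796, 'position': array([ 0.01381817, -0.9084662 ,  1.10447815]), 'orientation': array([ 0.39075621, -0.09771352, -0.24506644,  0.88187533])}
{'intrinsics': array([[350.68138516,   0.        , 262.47304134],
       [  0.        , 350.68138516, 189.56685047],
       [  0.        ,   0.        ,   1.        ]]), 'k1': -0.10350003937434331, 'position': array([ 0.39980164, -0.03815747,  1.42188804]), 'orientation': array([ 0.02724807, -0.04057898, -0.70128149,  0.71120683])}
```

View pics/side0.png

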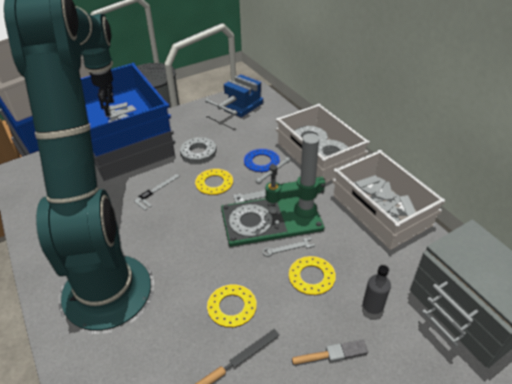

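View pics/top0.png

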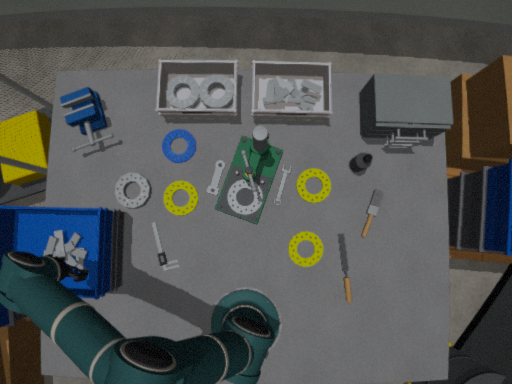

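```bash
cat > h.py <<'E'
import numpy as np, cv2
from rig import arm
from scipy.spatial.transform import Rotation as R
from scipy.optimize import least_squares
CM={n:arm.camera_model(n) for n in("side","top")}
def proj(n,P):
    c=CM[n];P=np.atleast_2d(P)
    p=R.from_quat(c["orientation"]).inv().apply(P-c["position"])
    s=np.c_[p[:,0]/-p[:,2],-p[:,1]/-p[:,2]]
    r2=(s**2).sum(1,keepdims=True); s=s*(1+c["k1"]*r2)
    K=c["intrinsics"]; return np.c_[K[0,0]*s[:,0]+K[0,2],K[1,1]*s[:,1]+K[1,2]]
def ray(n,px):
    c=CM[n];K=c["intrinsics"]
    d=np.array([(px[0]-K[0,2])/K[0,0],(px[1]-K[1,2])/K[1,1]]);s=d.copy()
    for _ in range(30): s=d/(1+c["k1"]*(s@s))
    v=R.from_quat(c["orientation"]).apply([s[0],-s[1],-1]); return c["position"],v/np.linalg.norm(v)
def atz(n,px,z):
    o,v=ray(n,px); return o+v*(z-o[2])/v[2]
def tri(ps,pt):
    f=lambda X:np.r_[proj("side",X)[0]-ps,proj("top",X)[0]-pt]
    r=least_squares(f,[.5,0,.1]); return r.x,np.abs(r.fun).max()
E
python3 - <<'E'
from h import *
res={}
for n in("side","top"):
    arm.grab_frame(n)
    for t in "pin_left pin_right column_top boss_top disc_center bar_end_a pad_face".split():
        for d in arm.boxes_of(t,n)[:3]:
            print(n,t,np.round(d["pixel"],1),round(d["confidence"],2)); res.setdefault((n,t),d["pixel"])
for t in "pin_left pin_right column_top boss_top disc_center pad_face".split():
    if ("side",t) in res and ("top",t) in res: print(t,tri(res["side",t],res["top",t]))
im=cv2.imread("pics/side0.png");cv2.imwrite("pics/s0c.png",cv2.resize(im[120:260,205:345],(800,800),interpolation=cv2.INTER_CUBIC)[:600] if 0 else cv2.resize(im[125:250,210:340],(624,600),interpolation=cv2.INTER_CUBIC))
im=cv2.imread("pics/top0.png");cv2.imwrite("pics/t0c.png",cv2.resize(im[120:230,200:310],(600,600),interpolation=cv2.INTER_CUBIC))
E
```

```text
side pin_left [293.4 207. ] 0.64
side pin_right [288.1 204.8] 0.72
side column_top [288.6 210.7] 0.83
side boss_top [290.5 203.1] 0.81
side boss_top [272.2 170. ] 0.72
side disc_center [262.1 152.3] 0.79
side disc_center [245.  226.3] 0.64
side disc_center [218.6 187.6] 0.63
side bar_end_a [271.9 169.1] 0.64
top pin_left [251.7 170. ] 0.68
top pin_right [247.9 169.3] 0.89
top pin_right [279.8 181. ] 0.34
top column_top [251.5 170.8] 0.9
top boss_top [250.4 166.7] 0.91
top boss_top [238.  199.7] 0.35
top disc_center [320.2 179. ] 0.8
top disc_center [171.1 137.6] 0.64
top disc_center [299.1 255.2] 0.62
top bar_end_a [249.8 174. ] 0.68
top bar_end_a [359.5 160.2] 0.59
pin_left (array([ 0.63077142, -0.02991134,  0.04613691]), np.float64(5.219420472566725))
pin_right (array([ 0.62736942, -0.01161322,  0.0441254 ]), np.float64(3.6624963016211325))
column_top (array([ 0.62231425, -0.02519231,  0.03059241]), np.float64(3.3126075782128623))
boss_top (array([ 0.6332704 , -0.02031361,  0.05664407]), np.float64(3.026575955383379))
disc_center (array([ 0.47861802, -0.19271022,  0.45527441]), np.float64(16.447231630946163))
```

View pics/s0c.png

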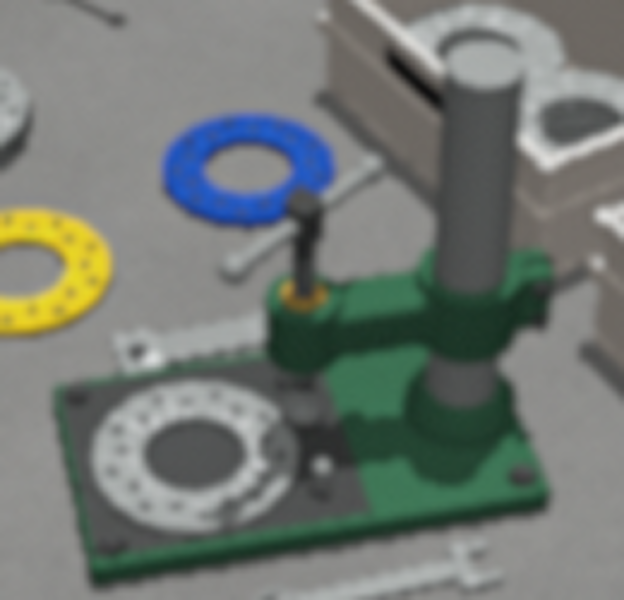

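View pics/t0c.png

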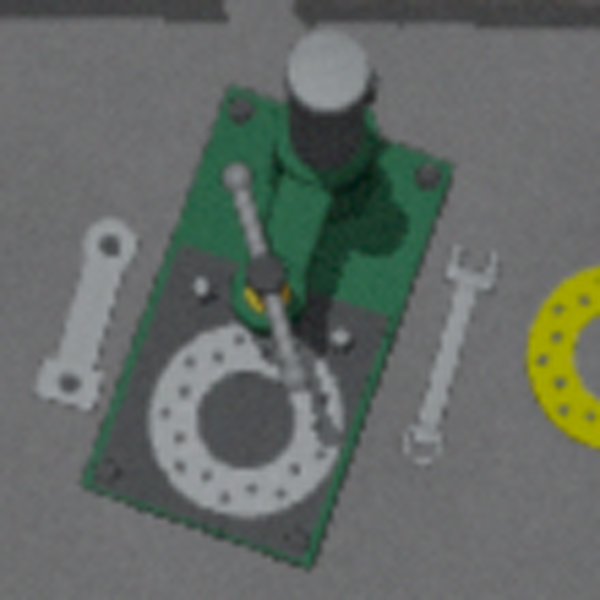

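```bash
cat > fit.py <<'E'
from h import *
T=lambda u,v:np.array([200+(u+.5)/(600/110)-.5,120+(v+.5)/(600/110)-.5])
S=lambda u,v:np.array([210+(u+.5)/4.8-.5,125+(v+.5)/4.8-.5])
if __name__=="__main__":
    ob=[("top",(-.112,.09,.022),T(82,485)),("top",(-.112,-.09,.022),T(308,566)),("top",(.208,.09,.022),T(230,88)),("top",(.208,-.09,.022),T(452,165)),
    ("top",(.054,.0535,.046),T(203,287)),("top",(.054,-.0535,.046),T(342,338)),
    ("side",(-.112,.09,.022),S(55,388)),("side",(-.112,-.09,.022),S(93,562)),("side",(.208,-.09,.022),S(547,490)),
    ("side",(.054,-.0535,.046),S(322,465)),("side",(.053,0,.155),S(302,295)),
    ]
    def M(p,L):
        c,s=np.cos(p[2]),np.sin(p[2]); return np.array([p[0]+c*L[0]-s*L[1],p[1]+s*L[0]+c*L[1],L[2]])
    f=lambda p:np.concatenate([proj(n,M(p,L))[0]-px for n,L,px in ob])
    r=least_squares(f,[.5,0,0],loss="soft_l1"); p=r.x; print(p,np.degrees(p[2])); print(f(p).reshape(-1,2).round(2))
    print("screw",M(p,(.053,0,.2)),"front edge",M(p,(-.112,0,.022)))
    Xs,e=tri(S(195,456),T(246,419.5)); print("disc",Xs,e, "top@z.026",atz("top",T(246,419.5),.03))
    Xc,e=tri(S(483,65),T(329,69)); print("column",Xc,e,"exp",M(p,(.167,0,.322)))
    c,s=np.cos(p[2]),np.sin(p[2])
    d=Xs[:2]-p[:2]; print("disc in stand frame",c*d[0]+s*d[1],-s*d[0]+c*d[1])
    for z in(.20,.205,.21,.215,.22,.225):
        a=atz("top",T(236,175),z);b=atz("top",T(295,378),z)
        d=b-a;m=(a+b)/2;print(z,"len",np.linalg.norm(d),"ang",np.degrees(np.arctan2(d[1],d[0])),"mid",m, "hub",atz("top",T(267,273),z+.015)[:2])
E
python3 fit.py
```

```text
[ 0.53095992  0.00678574 -0.33200411] -19.022434354699282
[[-0.56  0.39]
 [ 0.45  0.92]
 [-0.08 -0.69]
 [ 0.8   0.01]
 [-0.13  0.12]
 [-0.18 -0.09]
 [-0.73 -1.2 ]
 [-0.59  1.17]
 [ 1.57 -0.03]
 [ 0.14 -0.26]
 [ 0.43 -0.65]]
screw [ 0.58106564 -0.010489    0.2       ] front edge [0.42507612 0.04329083 0.022     ]
disc [0.50476235 0.00733735 0.02542998] 0.1975043463256725 top@z.026 [0.50521214 0.00682332 0.03      ]
column [ 0.68953974 -0.0466994   0.31941654] 0.5287060145261648 exp [ 0.68884022 -0.04764597  0.322     ]
disc in stand frame -0.02494673429766296 -0.008017305079184264
0.2 len 0.13781200926155057 ang -162.9670171684353 mid [ 0.58538473 -0.00943655  0.2       ] hub [ 0.58499184 -0.01083232]
0.205 len 0.13724807867054592 ang -162.96701716843532 mid [ 0.58462532 -0.00955408  0.205     ] hub [ 0.58422462 -0.01094553]
0.21 len 0.13668414807954127 ang -162.96701716843532 mid [ 0.58386591 -0.00967161  0.21      ] hub [ 0.5834574  -0.01105873]
0.215 len 0.13612021748853662 ang -162.96701716843532 mid [ 0.5831065  -0.00978913  0.215     ] hub [ 0.58269018 -0.01117194]
0.22 len 0.13555628689753185 ang -162.96701716843532 mid [ 0.58234709 -0.00990666  0.22      ] hub [ 0.58192295 -0.01128514]
0.225 len 0.1349923563065272 ang -162.96701716843532 mid [ 0.58158768 -0.01002419  0.225     ] hub [ 0.58115573 -0.01139835]
```

```bash
cat >> h.py <<'E'
HOME=np.array([.53096,.00679]);TH=-.3320
def stand(x,y,z):
    c,s=np.cos(TH),np.sin(TH);return np.array([HOME[0]+c*x-s*y,HOME[1]+s*x+c*y,z])
def tostand(P):
    c,s=np.cos(TH),np.sin(TH);d=np.array(P)[:2]-HOME;return np.r_[c*d[0]+s*d[1],-s*d[0]+c*d[1],P[2]]
def goal(jawdeg): # tool down, jaw z at stand-angle deg
    a=np.radians(jawdeg)+TH;z=np.array([np.cos(a),np.sin(a),0]);x=np.array([0,0,-1.]);return R.from_matrix(np.c_[x,np.cross(z,x),z])
def delta(P,Rg,st=None,cmd=None):
    st=st or arm.get_state();r0=R.from_quat(st["tcp_rot"])
    d=r0.inv().apply(np.array(P)-st["position"])*100;w=(r0.inv()*Rg).as_rotvec(degrees=True)
    return d.round(2),w.round(2)
def show():
    st=arm.get_state();r=R.from_quat(st["tcp_rot"]).as_matrix();z=r[:,2]
    print("t",round(st["time"],2),"stand",(tostand(st["position"])*1000).round(1),"jaw ang",round(np.degrees(np.arctan2(z[1],z[0])-TH),1),"xax",r[:,0].round(3),"F",st["ft_force"].round(1),"M",st["moment"].round(2),"op",round(st["opening"],3),"q",st["qpos"].round(2))
E
python3 - <<'E'
from h import *
show()
for j in(90,-90): print(j,delta(stand(-.115,0,.25),goal(j)),delta(stand(-.115,0,.10),goal(j)))
E
```

```text
t 0.9 stand [-453.7  443.8  256.3] jaw ang 85.8 xax [ 0. -0. -1.] F [ 0.4 -0.4 -0.3] M [-0.02  0.    0.  ] op 0.998 q [-1.21  0.42 -0.01  1.61  0.    1.11 -0.05]
90 (array([  0.63, -37.05, -41.76]), array([-4.23, -0.  ,  0.  ])) (array([ 15.63, -37.04, -41.76]), array([-4.23, -0.  ,  0.  ]))
-90 (array([  0.63, -37.05, -41.76]), array([1.7577e+02, 0.0000e+00, 1.0000e-02])) (array([ 15.63, -37.04, -41.76]), array([1.7577e+02, 0.0000e+00, 1.0000e-02]))
```

```bash
python3 -m jog '[[1,-6,0,0,0,0,0],[0.5,-9,-4,-4.5,0,0,0],[0.5,-9,-8,-9,-1,0,0],[0.5,-9,-12,-13.5,-2,0,0],[0.5,-8,-16,-18,-3,0,0],[0.5,-7,-20,-22.5,-4.2,0,0],[0.5,-6,-24,-27,-4.2,0,0],[0.5,-5,-28,-31.5,-4.2,0,0],[0.5,-3,-32,-36,-4.2,0,0],[0.5,0,-35,-39.5,-4.2,0,0]]'
python3 - <<'E'
from h import *
show()
print(delta(stand(-.118,0,.055),goal(90)))
E
```

```text
time: 2.15
position: [0.4131, 0.0711, 0.2565]
tcp_rot: [-0.41, 0.575, 0.41, 0.577]
ft_force: [1.5, 0.9, -0.7]
opening: 0.502
t 2.15 stand [-132.4   22.4  256.5] jaw ang 89.9 xax [ 0.002  0.001 -1.   ] F [ 1.5  0.9 -0.7] M [ 0.08 -0.06  0.03] op 0.502 q [-0.64  0.03  0.41  2.11 -0.02  1.    1.01]
(array([20.15, -1.4 , -2.27]), array([-0.09,  0.1 ,  0.11]))
```

```bash
python3 -m jog '[[0.5,4,-1.4,-2.2,0,0,0],[0.5,9,-1.4,-2.2,0,0,0],[0.5,14,-1.4,-2.2,0,0,0],[0.5,18,-1.4,-2.2,0,0,0],[0.5,20,-1.4,-2.2,0,0,0],[0.5,20.2,-1.4,-2.2,0,0,0],[0.5,20.2,-1.4,-2.2,0,0,0],[0.5,20.2,-1.4,-2.2,0,0,0],[0.5,20.2,-1.4,-2.2,0,0,0],[0.5,20.2,-1.4,-2.2,0,0,0]]'
python3 - <<'E'
from h import *
show()
im=arm.grab_frame("side");cv2.imwrite("pics/s1.png",cv2.resize(im[125:250,190:320],(624,600),interpolation=cv2.INTER_CUBIC))
E
```

```text
time: 3.4
position: [0.4186, 0.0479, 0.0547]
tcp_rot: [-0.41, 0.576, 0.41, 0.576]
ft_force: [-0.1, 0.5, 0.6]
opening: 0.497
t 3.4 stand [-119.6    2.3   54.7] jaw ang 90.0 xax [ 0.001  0.    -1.   ] F [-0.1  0.5  0.6] M [ 0.02 -0.03  0.01] op 0.497 q [-0.49  0.42  0.35  2.25 -0.29  0.5   1.33]
```

View pics/s1.png

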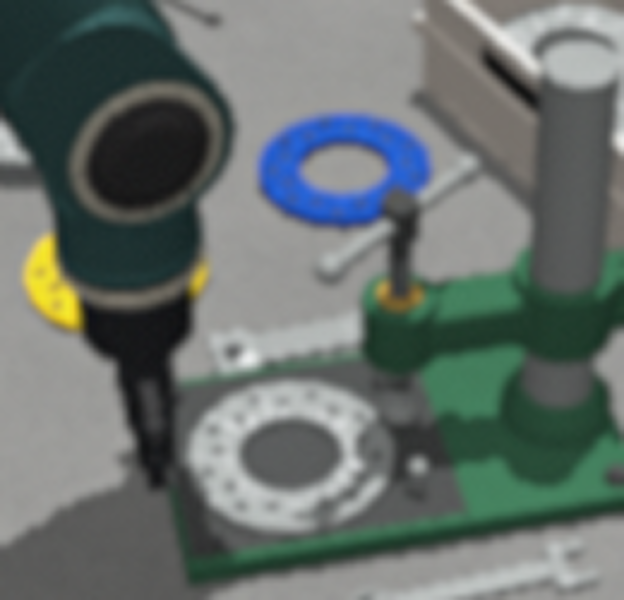

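Run:
```python
from h import *
from fit import S,T
for z in(.025,.03,.035,.04): print(z,proj("side",stand(-.1196,-.025,z)).round(1))
A=tri(S(235,265),T(295,378));B=tri(S(372,160),T(236,175));H=tri(S(304,196),T(267,273));print(A,B,H)
d=A[0]-B[0];print(np.linalg.norm(d),np.degrees(np.arctan2(d[1],d[0])-TH),tostand((A[0]+B[0])/2))
```

```text
0.025 [[222.9 227.9]]
0.03 [[222.8 226.8]]
0.035 [[222.7 225.8]]
0.04 [[222.6 224.7]]
(array([ 0.51767914, -0.02992977,  0.22196014]), np.float64(0.09462891959353215)) (array([0.64602645, 0.00984407, 0.22464723]), np.float64(0.047853300784595376)) (array([ 0.58095892, -0.01100326,  0.23689806]), np.float64(0.19353206162688252))
0.13439572122153334 -143.75999831129892 [0.05360006 0.00067407 0.22330368]
```

```bash
python3 -m jog '[[0.5,0,-0.3,-0.2,0,0,0],[0.5,0,-0.7,-0.2,0,0,0],[0.5,0.1,-0.7,-0.2,0,0,0],[0.5,0.2,-0.7,-0.2,0,0,0],[0.5,0.3,-0.7,-0.2,0,0,0],[0.5,0.35,-0.7,-0.2,0,0,0],[0.5,0.4,-0.7,-0.2,0,0,0],[0.5,0.45,-0.7,-0.2,0,0,0],[0.5,0.5,-0.7,-0.2,0,0,0],[0.5,0.5,-0.7,-0.2,0,0,0]]'
python3 - <<'E'
from h import *
show()
E
```

```text
time: 4.7
position: [0.4244, 0.0436, 0.0493]
tcp_rot: [-0.41, 0.576, 0.41, 0.576]
ft_force: [-0.2, 0.9, -0.2]
opening: 0.501
t 4.7 stand [-112.8    0.    49.3] jaw ang 90.0 xax [-0. -0. -1.] F [-0.2  0.9 -0.2] M [-0.01 -0.02  0.01] op 0.501 q [-0.47  0.44  0.34  2.24 -0.3   0.5   1.35]
```

```bash
python3 -m jog '[[0.5,0.05,0,0,0,0,0],[0.5,0.1,0,0,0,0,0],[0.5,0.15,0,0,0,0,0],[0.5,0.2,0,0,0,0,0],[0.5,0.25,0,0,0,0,0],[0.5,0.3,0,0,0,0,0],[0.5,0.3,0,0,0,0,0],[0.5,0.3,0,0,0,0,0],[0.5,0.3,0,0,0,0,0],[0.5,0.3,0,0,0,0,0]]'
python3 - <<'E'
from h import *
show()
im=arm.grab_frame("side");cv2.imwrite("pics/s2.png",cv2.resize(im[165:245,190:290],(750,600),interpolation=cv2.INTER_CUBIC))
E
```

```text
time: 5.95
position: [0.4244, 0.0436, 0.0463]
tcp_rot: [-0.41, 0.576, 0.41, 0.576]
ft_force: [0.7, -0.5, 0.9]
opening: 0.504
t 5.95 stand [-1.127e+02  1.000e-01  4.630e+01] jaw ang 90.0 xax [ 0. -0. -1.] F [ 0.7 -0.5  0.9] M [ 0.04  0.02 -0.02] op 0.504 q [-0.46  0.45  0.33  2.24 -0.31  0.49  1.35]
```

View pics/s2.png

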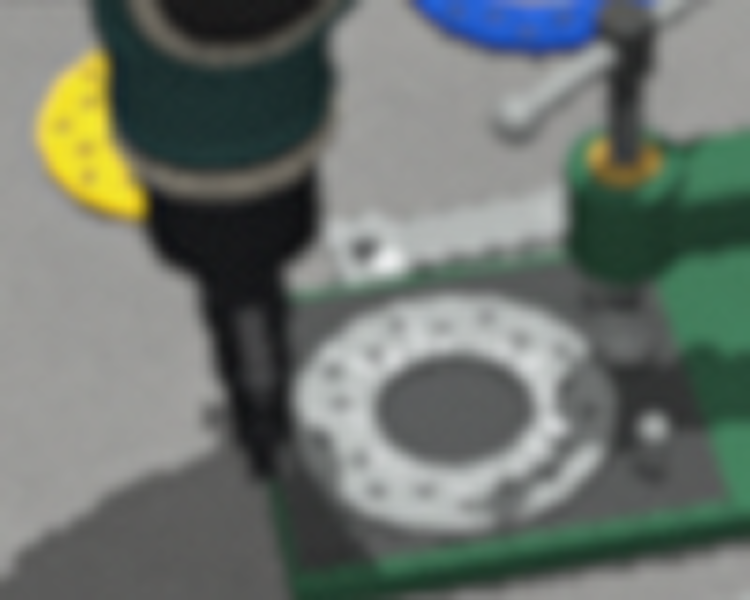

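```bash
python3 -m jog '[[0.5,0,-0.4,0,0,0,0],[0.5,0,-0.8,0,0,0,0],[0.5,0,-1.1,0,0,0,0],[0.5,0,-1.4,0,0,0,0],[0.5,0,-1.7,0,0,0,0],[0.5,0,-2,0,0,0,0],[0.5,0,-2.3,0,0,0,0],[0.5,0,-2.6,0,0,0,0],[0.5,0,-2.8,0,0,0,0],[0.5,0,-2.8,0,0,0,0]]'
python3 - <<'E'
from h import *
show()
im=arm.grab_frame("side");cv2.imwrite("pics/s3.png",cv2.resize(im[165:245,190:290],(750,600),interpolation=cv2.INTER_CUBIC))
im=arm.grab_frame("top");cv2.imwrite("pics/t3.png",cv2.resize(im[120:230,200:310],(600,600),interpolation=cv2.INTER_CUBIC))
E
```

```text
time: 7.25
position: [0.4503, 0.0343, 0.0461]
tcp_rot: [-0.41, 0.576, 0.411, 0.575]
ft_force: [-4.4, 0.4, 2.6]
opening: 0.498
t 7.25 stand [-85.2  -0.3  46.1] jaw ang 90.0 xax [-0.002 -0.    -1.   ] F [-4.4  0.4  2.6] M [ 0.1   0.95 -0.06] op 0.498 q [-0.43  0.48  0.33  2.18 -0.31  0.52  1.38]
```

View pics/s3.png

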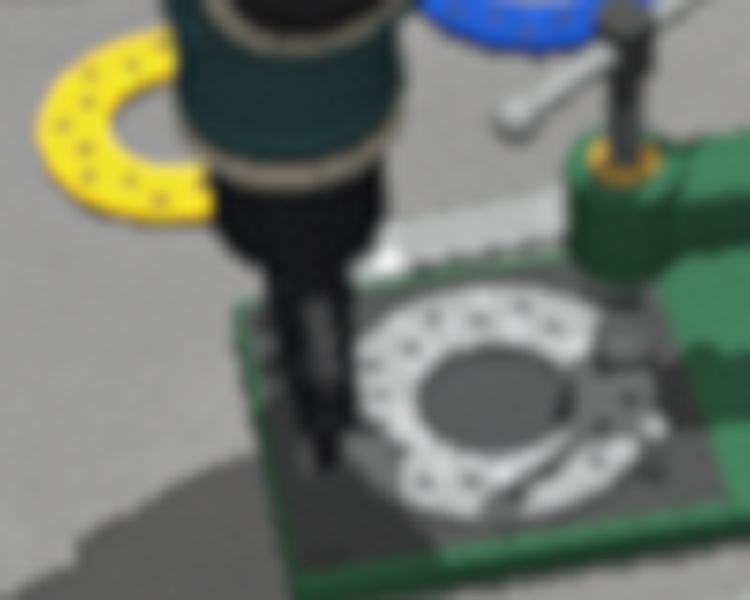

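View pics/t3.png

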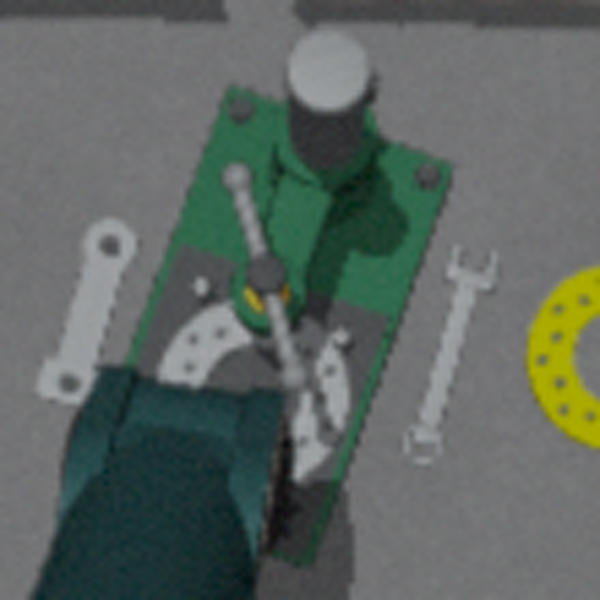

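```bash
python3 -m jog '[[0.5,0,-0.1,0,0,0,0],[0.5,0,-0.2,0,0,0,0],[0.5,0,-0.3,0,0,0,0],[0.5,0,-0.4,0,0,0,0],[0.5,0,-0.5,0,0,0,0],[0.5,0,-0.55,0,0,0,0],[0.5,0,-0.6,0,0,0,0],[0.5,0,-0.65,0,0,0,0],[0.5,0,-0.7,0,0,0,0],[0.5,0,-0.7,0,0,0,0]]'
python3 - <<'E'
from h import *
show()
im=arm.grab_frame("side");cv2.imwrite("pics/s4.png",cv2.resize(im[165:245,190:290],(750,600),interpolation=cv2.INTER_CUBIC))
E
```

```text
time: 8.6
position: [0.4524, 0.0335, 0.0452]
tcp_rot: [-0.408, 0.578, 0.413, 0.573]
ft_force: [-32.0, 12.9, 19.6]
opening: 0.5
t 8.6 stand [-82.9  -0.4  45.2] jaw ang 90.0 xax [-0.011  0.002 -1.   ] F [-32.   12.9  19.6] M [ 2.51  6.72 -0.51] op 0.5 q [-0.42  0.49  0.33  2.17 -0.31  0.54  1.38]
```

View pics/s4.png

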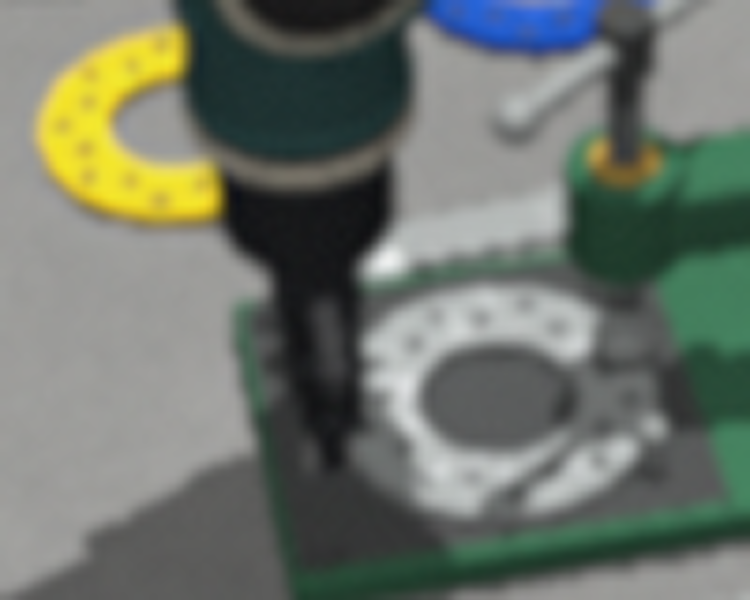

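```bash
python3 -m jog '[[0.5,-0.1,0.5,0,0,0,0],[0.5,-0.1,1,0,0,0,0],[0.5,-0.2,2,0,0,0,0],[0.5,-0.2,4,0,0,0,0],[0.5,-3,6,0,0,0,0],[0.5,-9,8,0,0,0,0],[0.5,-15,8,0,0,0,0],[0.5,-21,8,0,0,0,0],[0.5,-25,8,0,0,0,0],[0.5,-25,8,0,0,0,0]]'
python3 - <<'E'
from h import *
show()
im=arm.grab_frame("side");cv2.imwrite("pics/s5r.png",im);cv2.imwrite("pics/s5.png",cv2.resize(im[165:245,210:310],(750,600),interpolation=cv2.INTER_CUBIC))
im=arm.grab_frame("top");cv2.imwrite("pics/t5r.png",im);cv2.imwrite("pics/t5.png",cv2.resize(im[120:230,200:310],(600,600),interpolation=cv2.INTER_CUBIC))
E
```

```text
time: 9.9
position: [0.3827, 0.0587, 0.2988]
tcp_rot: [-0.411, 0.574, 0.41, 0.578]
ft_force: [-0.5, 0.4, -1.2]
opening: 0.504
t 9.9 stand [-157.1    0.7  298.8] jaw ang 90.0 xax [ 0.005  0.003 -1.   ] F [-0.5  0.4 -1.2] M [-0.03  0.06  0.01] op 0.504 q [-0.74 -0.1   0.48  2.12  0.05  1.11  0.95]
```

View pics/s5.png

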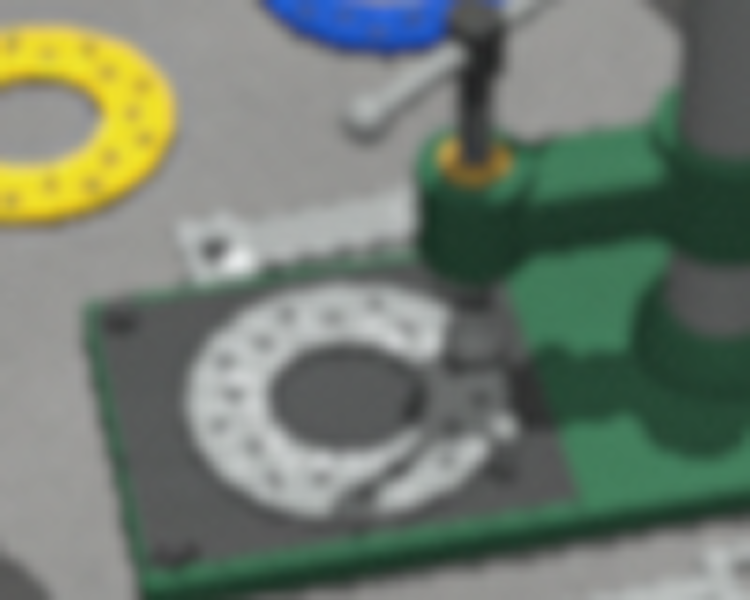

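View pics/t5.png

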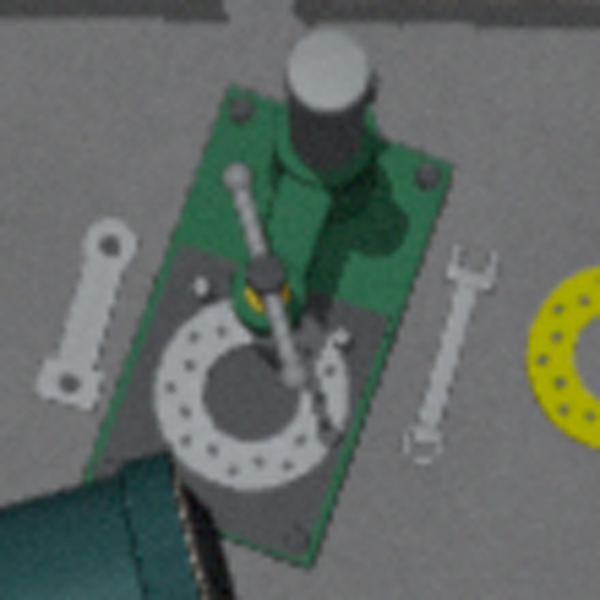

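Run:
```python
from h import *
from fit import S,T
s=np.array([210+346/7.5-.4,165+398/7.5-.4])
for pt in (T(251.5,394),):
    X,e=tri(s,pt);print(X,e,tostand(X))
    print(tostand(atz("top",pt,.03)),tostand(atz("side",s,.03)))
print(proj("top",stand(0,0,.03)),T(251.5,394),proj("side",stand(0,0,.03)),s)
```

```text
[0.5235482  0.00347607 0.02785913] 0.1445248619452002 [-0.00592693 -0.00554872  0.02785913]
[-0.00544739 -0.00573708  0.03      ] [-0.00673978 -0.00757415  0.03      ]
[[244.81544066 190.05690263]] [245.7   191.825] [[257.26669812 215.75363307]] [255.73333333 217.66666667]
```

Run:
```python
from h import *
show()
print(delta(stand(-.076,-.076,.2),goal(135)),delta(stand(-.076,-.076,.053),goal(135)))
```

```text
t 10.0 stand [-1.581e+02  1.000e-01  2.961e+02] jaw ang 90.0 xax [ 0.     0.001 -1.   ] F [-0.2  0.  -0.4] M [ 0.03  0.02 -0.03] op 0.502 q [-0.74 -0.1   0.48  2.12  0.05  1.11  0.95]
(array([ 9.6 , -8.21, -7.61]), array([-4.502e+01,  3.000e-02,  3.000e-02])) (array([24.3 , -8.2 , -7.62]), array([-4.502e+01,  3.000e-02,  3.000e-02]))
```

```bash
python3 - <<'E'
from h import *
print(delta(stand(-.0875,-.0505,.053),goal(120)))
E
python3 -m jog '[[0,3,-1,-1,-10,0,0],[0,6,-3,-2,-20,0,0],[0,8,-5,-3.5,-30,0,0],[0,10,-7.1,-5.1,-30,0,0],[0,15,-7.1,-5.1,-30,0,0],[0,20,-7.1,-5.1,-30,0,0],[0,23,-7.1,-5.1,-30,0,0],[0,24.3,-7.1,-5.1,-30,0,0],[0,24.3,-7.1,-5.1,-30,0,0],[0,24.3,-7.1,-5.1,-30,0,0]]'
python3 - <<'E'
from h import *
show()
im=arm.grab_frame("side");cv2.imwrite("pics/s6.png",cv2.resize(im[145:245,190:315],(750,600),interpolation=cv2.INTER_CUBIC))
E
```

```text
(array([24.3 , -7.05, -5.07]), array([-3.002e+01,  3.000e-02,  2.000e-02]))
time: 11.25
position: [0.4328, -0.0131, 0.0542]
tcp_rot: [0.546, -0.45, -0.545, -0.45]
ft_force: [-0.4, 0.8, 0.7]
opening: 0.001
t 11.25 stand [-86.3 -50.8  54.2] jaw ang 120.0 xax [ 0.001  0.    -1.   ] F [-0.4  0.8  0.7] M [ 0.02 -0.    0.03] op 0.001 q [-0.45  0.46  0.48  2.23 -0.42  0.53  2.11]
```

View pics/s6.png

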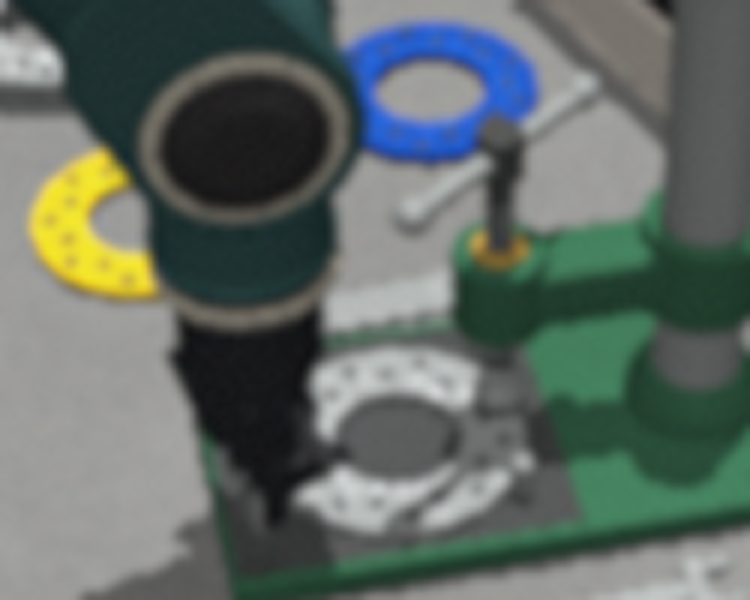

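```bash
python3 -m jog '[[0,0.1,0,0,0,0,0],[0,0.2,-0.2,0,0,0,0],[0,0.2,-0.5,0,0,0,0],[0,0.2,-0.8,0,0,0,0],[0,0.2,-1.1,0,0,0,0],[0,0.2,-1.3,0,0,0,0],[0,0.2,-1.5,0,0,0,0],[0,0.2,-1.7,0,0,0,0],[0,0.2,-1.85,0,0,0,0],[0,0.2,-1.85,0,0,0,0]]'
python3 - <<'E'
from h import *
show()
im=arm.grab_frame("side");cv2.imwrite("pics/s7.png",cv2.resize(im[145:245,190:315],(750,600),interpolation=cv2.INTER_CUBIC))
E
```

```text
time: 12.55
position: [0.446, -0.0099, 0.0503]
tcp_rot: [-0.543, 0.452, 0.548, 0.448]
ft_force: [-27.5, -2.7, 17.4]
opening: 0.002
t 12.55 stand [-74.9 -43.5  50.3] jaw ang 119.9 xax [-0.009  0.001 -1.   ] F [-27.5  -2.7  17.4] M [-0.53  5.69 -0.  ] op 0.002 q [-0.45  0.49  0.47  2.19 -0.42  0.55  2.11]
```

View pics/s7.png

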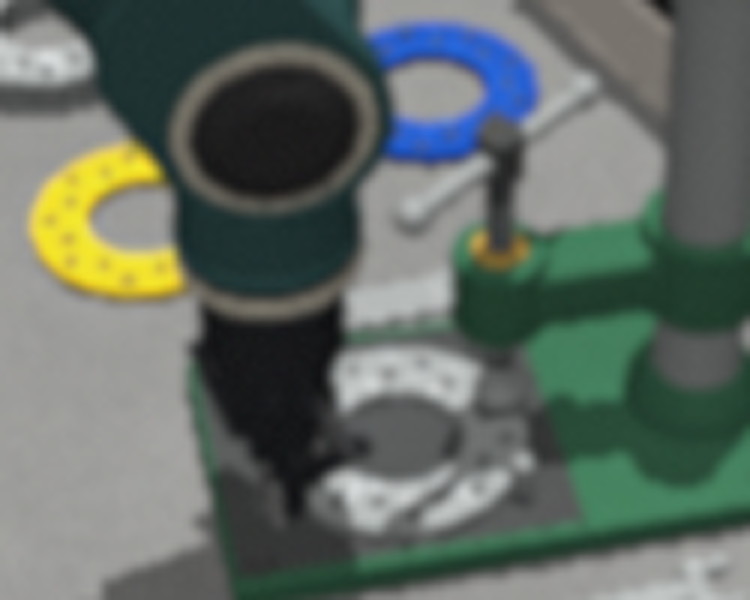

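Run:
```python
from h import *
show(); print(delta(stand(-.067,-.067,.0525),goal(135)))
```

```text
t 12.6 stand [-74.9 -43.5  50.3] jaw ang 119.9 xax [-0.009  0.001 -1.   ] F [-26.7  -3.   18.2] M [-0.53  5.64  0.01] op 0.001 q [-0.45  0.49  0.47  2.19 -0.42  0.55  2.11]
(array([-0.22,  0.49, -2.43]), array([-15.06,   0.2 ,  -0.49]))
```

```bash
python3 -m jog '[[0,-0.1,0.8,0,0,0,0],[0,-0.2,2.2,0,0,0,0],[0,-0.2,2.2,-1.5,-8,0,0],[0,-0.1,1.6,-2.4,-15,0,0],[0,-0.1,1.2,-2.4,-15,0,0],[0,-0.1,1.0,-2.4,-15,0,0],[0,-0.1,1.0,-2.4,-15,0,0],[0,-0.1,1.0,-2.4,-15,0,0],[0,-0.1,1.0,-2.4,-15,0,0],[0,-0.1,1.0,-2.4,-15,0,0]]'
python3 - <<'E'
from h import *
show(); print(delta(stand(-.067,-.067,.0525),goal(135)))
E
```

```text
time: 13.85
position: [0.4451, -0.035, 0.0523]
tcp_rot: [0.599, -0.375, -0.599, -0.375]
ft_force: [0.4, -0.7, 0.1]
opening: -0.001
t 13.85 stand [-67.5 -67.5  52.3] jaw ang 135.0 xax [-0. -0. -1.] F [ 0.4 -0.7  0.1] M [ 0.02 -0.06  0.03] op -0.001 q [-0.34  0.47  0.41  2.2  -0.36  0.54  2.37]
(array([-0.02, -0.07, -0.  ]), array([-0.03, -0.  , -0.01]))
```

```bash
python3 -m jog '[[0,0.1,-0.3,0,0,0,0],[0,0.1,-0.5,0,0,0,0],[0,0.05,-0.7,0,0,0,0],[0,0,-0.9,0,0,0,0],[0,-0.05,-1.1,0,0,0,0],[0,-0.1,-1.3,0,0,0,0],[0,-0.15,-1.45,0,0,0,0],[0,-0.2,-1.6,0,0,0,0],[0,-0.2,-1.6,0,0,0,0],[0,-0.2,-1.6,0,0,0,0]]'
python3 - <<'E'
from h import *
show()
im=arm.grab_frame("side");cv2.imwrite("pics/s8.png",cv2.resize(im[145:245,190:315],(750,600),interpolation=cv2.INTER_CUBIC))
E
```

```text
time: 15.1
position: [0.4585, -0.0281, 0.054]
tcp_rot: [-0.599, 0.375, 0.6, 0.375]
ft_force: [-7.5, -0.4, 1.8]
opening: -0.0
t 15.1 stand [-57.2 -56.6  54. ] jaw ang 135.0 xax [-0.002  0.    -1.   ] F [-7.5 -0.4  1.8] M [-0.12  1.41  0.04] op -0.0 q [-0.35  0.49  0.41  2.16 -0.36  0.56  2.35]
```

View pics/s8.png

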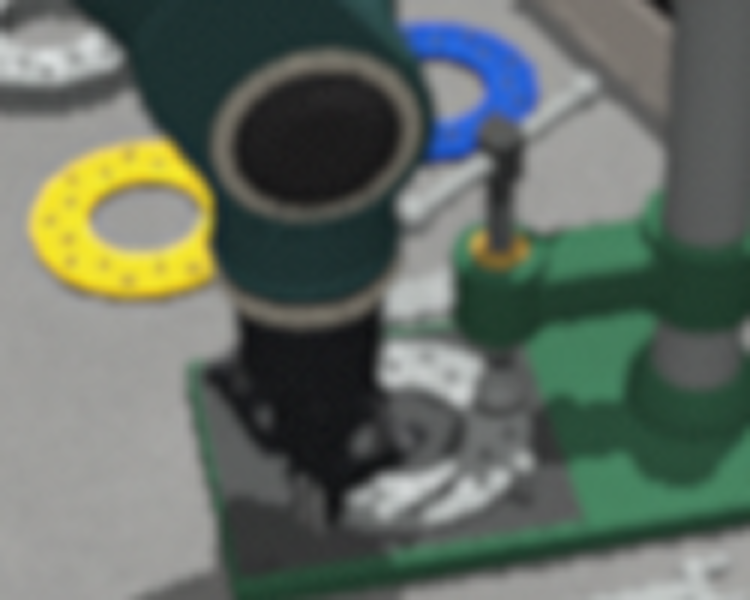

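```bash
python3 -m jog '[[0,0,-0.1,0,0,0,0],[0,0,-0.15,0,0,0,0],[0,0,-0.2,0,0,0,0],[0,0,-0.25,0,0,0,0],[0,0,-0.3,0,0,0,0],[0,0,-0.35,0,0,0,0],[0,0,-0.4,0,0,0,0],[0,0,-0.4,0,0,0,0],[0,0,-0.4,0,0,0,0],[0,0,-0.4,0,0,0,0]]'
python3 - <<'E'
from h import *
show()
E
```

```text
time: 16.4
position: [0.4606, -0.027, 0.0537]
tcp_rot: [-0.598, 0.376, 0.601, 0.374]
ft_force: [-15.1, -5.2, 8.3]
opening: 0.001
t 16.4 stand [-55.6 -54.9  53.7] jaw ang 134.9 xax [-0.005 -0.    -1.   ] F [-15.1  -5.2   8.3] M [-1.17  3.25  0.02] op 0.001 q [-0.35  0.49  0.41  2.16 -0.36  0.56  2.34]
```

```bash
python3 -m jog '[[0,0,0.5,0,0,0,0],[0,0,1.2,0,0,0,0],[0,-0.5,3,0,0,0,0],[0,-2,5,0,0,0,0],[0,-6,8,0,0,0,0],[0.5,-12,11,0,0,0,0],[0.8,-18,14,0,0,0,0],[0.8,-23,14,0,0,0,0],[0.8,-25,14,0,0,0,0],[0.8,-25,14,0,0,0,0]]'
python3 - <<'E'
from h import *
show()
im=arm.grab_frame("side");cv2.imwrite("pics/s9r.png",im);cv2.imwrite("pics/s9.png",cv2.resize(im[165:245,210:310],(750,600),interpolation=cv2.INTER_CUBIC))
im=arm.grab_frame("top");cv2.imwrite("pics/t9r.png",im);cv2.imwrite("pics/t9.png",cv2.resize(im[120:230,200:310],(600,600),interpolation=cv2.INTER_CUBIC))
E
```

```text
time: 17.65
position: [0.3371, -0.0879, 0.3055]
tcp_rot: [0.6, -0.374, -0.599, -0.376]
ft_force: [-0.6, -0.1, -0.5]
opening: 0.799
t 17.65 stand [-152.4 -152.7  305.5] jaw ang 135.0 xax [ 0.004  0.002 -1.   ] F [-0.6 -0.1 -0.5] M [0.   0.06 0.02] op 0.799 q [-0.49 -0.23  0.57  2.18  0.13  1.16  2.04]
```

View pics/s9.png

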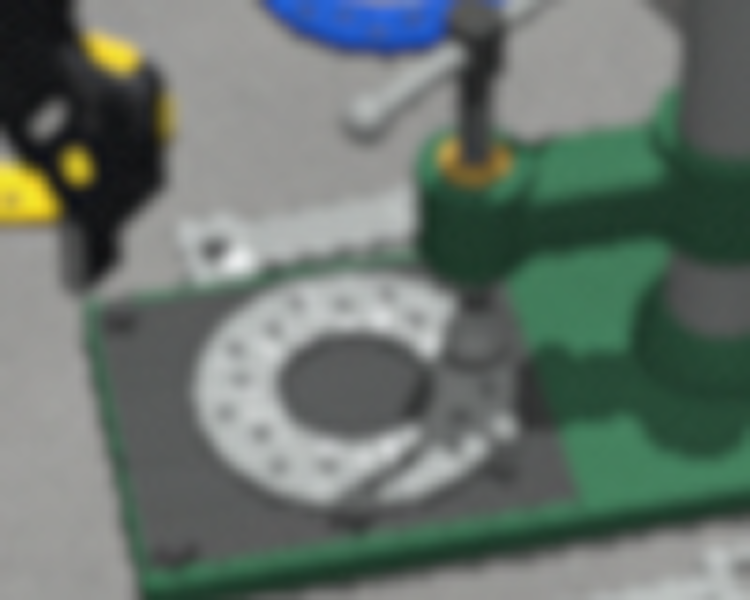

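View pics/t9.png

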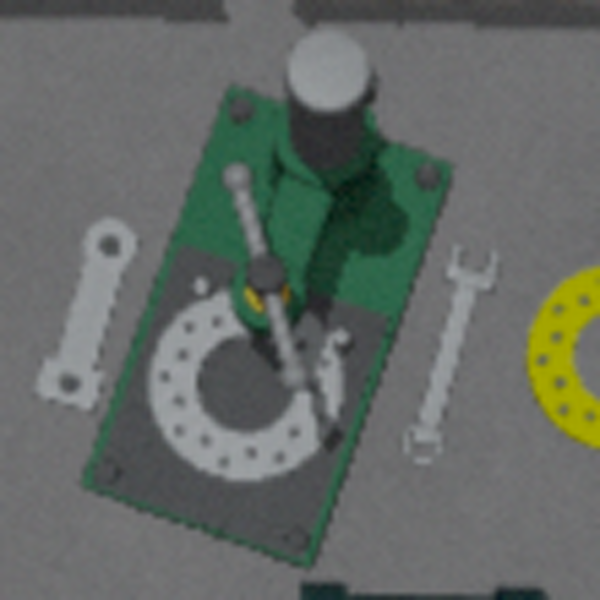

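```bash
cat > disc.py <<'E'
import sys
from h import *
# fit disc pose (stand x,y) by maximizing bright on ring vs dark in hole / outside
def score(imgs,x,y):
    s=0
    a=np.linspace(0,2*np.pi,180,endpoint=False)
    for n,im in imgs.items():
        for rin,rout,z in((.0385,.0335,.03),(.0680,.0725,.028)):
            # bright radius, dark radius
            v=[]
            for r in(rin,rout):
                P=np.array([stand(x+r*np.cos(t),y+r*np.sin(t),z if r<.07 else .026) for t in a])
                q=proj(n,P).astype(np.float32)
                v.append(cv2.remap(im,q[None,:,0],q[None,:,1],cv2.INTER_LINEAR)[0].astype(float))
            d=np.clip(v[0]-v[1],-20,60); s+=d.sum()
    return s
def find(names,tag):
    imgs={n:cv2.cvtColor(cv2.imread(f"pics/{n[0]}{tag}r.png"),cv2.COLOR_BGR2GRAY) for n in names}
    g=[(score(imgs,x,y),x,y) for x in np.arange(-.03,.012,.001) for y in np.arange(-.014,.012,.001)]
    s,x,y=max(g); print(names,tag,"disc stand mm",round(x*1e3),round(y*1e3),int(s))
for tag in sys.argv[1:]:
    for ns in(("side",),("top",),("side","top")): find(ns,tag)
E
cp pics/side0.png pics/s0r.png; cp pics/top0.png pics/t0r.png
python3 disc.py 0 5 9
```

```text
('side',) 0 disc stand mm -26 -9 14226
('top',) 0 disc stand mm -24 -8 15095
('side', 'top') 0 disc stand mm -25 -8 28847
('side',) 5 disc stand mm -6 -5 13106
('top',) 5 disc stand mm -5 -5 13978
('side', 'top') 5 disc stand mm -5 -5 26866
('side',) 9 disc stand mm -1 1 13211
('top',) 9 disc stand mm 0 1 13519
('side', 'top') 9 disc stand mm -1 1 26407
```

Run:
```python
from h import *
show(); print(delta(stand(.053,0,.30),goal(126)))
```

```text
t 17.75 stand [-153.  -152.7  303.7] jaw ang 135.0 xax [-0.     0.001 -1.   ] F [ 0.2 -0.2  0.4] M [0.05 0.03 0.01] op 0.8 q [-0.49 -0.23  0.57  2.18  0.13  1.16  2.04]
(array([  0.37, -25.36,  -3.75]), array([8.97, 0.03, 0.  ]))
```

```bash
python3 -m jog '[[0.8,-0.5,-4,-1,2,0,0],[0.8,-0.5,-9,-1.5,4,0,0],[0.8,-0.5,-14,-2,6,0,0],[0.8,-0.5,-19,-3,9,0,0],[0.8,0,-23,-3.7,9,0,0],[0.8,0.4,-25,-3.7,9,0,0],[0.8,0.4,-25.3,-3.7,9,0,0],[0.8,0.4,-25.3,-3.7,9,0,0],[0.8,0.4,-25.3,-3.7,9,0,0],[0.8,0.4,-25.3,-3.7,9,0,0]]'
python3 - <<'E'
from h import *
show(); print(delta(stand(.053,0,.224),goal(126)))
im=arm.grab_frame("side");cv2.imwrite("pics/s10.png",cv2.resize(im[95:235,215:345],(557,600),interpolation=cv2.INTER_CUBIC))
E
```

```text
time: 19.0
position: [0.5806, -0.0104, 0.3007]
tcp_rot: [0.568, -0.421, -0.568, -0.421]
ft_force: [-0.3, 0.3, -0.2]
opening: 0.804
t 19.0 stand [ 52.5  -0.  300.7] jaw ang 126.0 xax [ 0.  0. -1.] F [-0.3  0.3 -0.2] M [ 0.04 -0.03  0.01] op 0.804 q [-0.5   0.34  0.59  1.69 -0.2   1.17  2.01]
(array([ 7.67, -0.03, -0.02]), array([-0.05,  0.01,  0.03]))
```

View pics/s10.png

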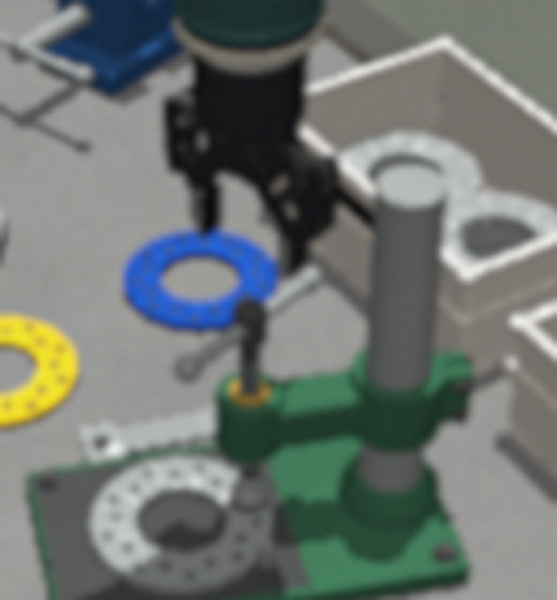

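```bash
python3 -m jog '[[0.8,3,0,0,0,0,0],[0.8,5,0,0,0,0,0],[0.8,6.5,0,0,0,0,0],[0.8,7.5,0,0,0,0,0],[0.8,7.7,0,0,0,0,0],[0.8,7.7,0,0,0,0,0],[0.1,7.7,0,0,0,0,0],[0.1,7.7,0,0,0,0,0],[0.1,7.7,0,0,0,0,0],[0.1,7.7,0,0,0,0,0]]'
python3 - <<'E'
from h import *
show()
im=arm.grab_frame("side");cv2.imwrite("pics/s11.png",cv2.resize(im[95:235,215:345],(557,600),interpolation=cv2.INTER_CUBIC))
E
```

```text
time: 20.3
position: [0.5812, -0.0102, 0.2238]
tcp_rot: [0.568, -0.421, -0.568, -0.421]
ft_force: [-1.8, -0.5, 5.9]
opening: 0.284
t 20.3 stand [ 53.    0.3 223.8] jaw ang 126.0 xax [ 0.001 -0.    -1.   ] F [-1.8 -0.5  5.9] M [-0.16  0.31  0.  ] op 0.284 q [-0.47  0.42  0.56  1.77 -0.26  1.02  2.05]
```

View pics/s11.png

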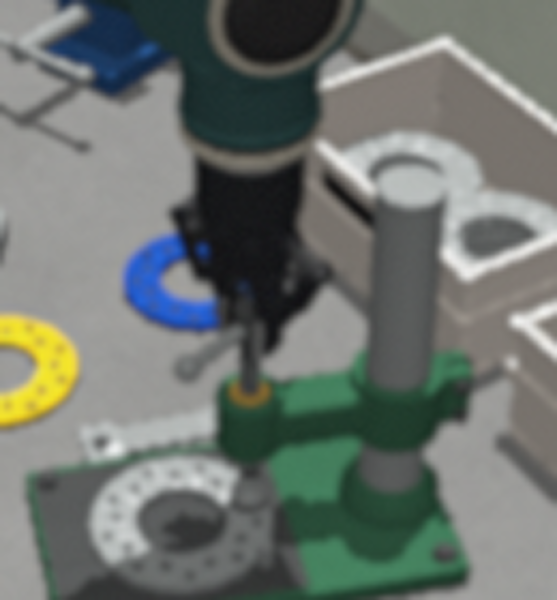

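```bash
python3 -m jog '[[0.1,0.02,0,0,10,0,0],[0.1,0.04,0,0,20,0,0],[0.1,0.07,0,0,30,0,0],[0.1,0.09,0,0,40,0,0],[0.1,0.11,0,0,50,0,0],[0.1,0.13,0,0,60,0,0],[0.1,0.16,0,0,70,0,0],[0.1,0.18,0,0,80,0,0],[0.1,0.2,0,0,90,0,0],[0.1,0.2,0,0,90,0,0]]'
python3 - <<'E'
from h import *
show()
im=arm.grab_frame("side");cv2.imwrite("pics/s12.png",cv2.resize(im[95:235,215:345],(557,600),interpolation=cv2.INTER_CUBIC))
im=arm.grab_frame("top");cv2.imwrite("pics/t12.png",cv2.resize(im[120:230,200:310],(600,600),interpolation=cv2.INTER_CUBIC))
E
```

```text
time: 21.6
position: [0.5817, -0.0093, 0.2218]
tcp_rot: [-0.104, 0.699, 0.104, 0.7]
ft_force: [2.2, 3.8, 7.6]
opening: 0.29
t 21.6 stand [ 53.2   1.3 221.8] jaw ang 35.9 xax [ 0.001  0.    -1.   ] F [2.2 3.8 7.6] M [ 0.72 -0.27 -0.24] op 0.29 q [-0.72  0.53  0.92  1.78 -0.48  1.07  0.67]
```

View pics/s12.png

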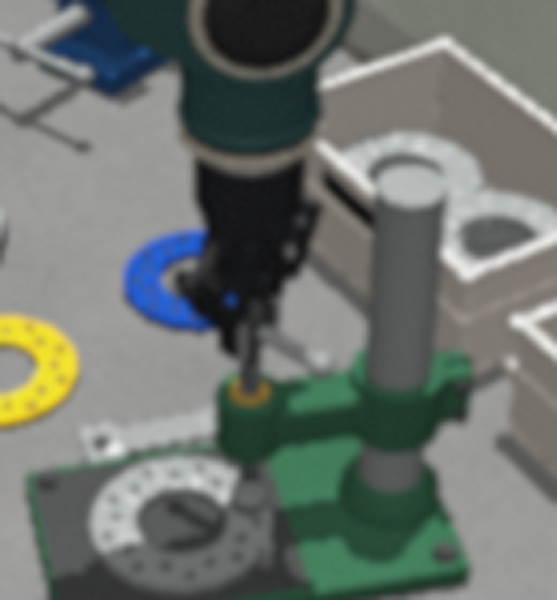

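```bash
python3 -m jog '[[0.1,0.02,0,0,10,0,0],[0.1,0.04,0,0,20,0,0],[0.1,0.07,0,0,30,0,0],[0.1,0.09,0,0,40,0,0],[0.1,0.11,0,0,50,0,0],[0.1,0.13,0,0,60,0,0],[0.1,0.16,0,0,70,0,0],[0.1,0.18,0,0,80,0,0],[0.1,0.2,0,0,90,0,0],[0.1,0.2,0,0,90,0,0]]'
python3 - <<'E'
from h import *
show()
im=arm.grab_frame("side");cv2.imwrite("pics/s13.png",cv2.resize(im[95:235,215:345],(557,600),interpolation=cv2.INTER_CUBIC))
E
```

```text
time: 22.95
position: [0.5824, -0.0098, 0.2198]
tcp_rot: [0.422, 0.567, -0.421, 0.569]
ft_force: [11.4, 0.2, -0.5]
opening: 0.288
t 22.95 stand [ 54.1   1.1 219.8] jaw ang -54.1 xax [ 0.003 -0.001 -1.   ] F [11.4  0.2 -0.5] M [ 0.16 -2.24 -0.3 ] op 0.288 q [-0.87  0.7   1.22  1.79 -0.71  1.17 -0.71]
```

View pics/s13.png

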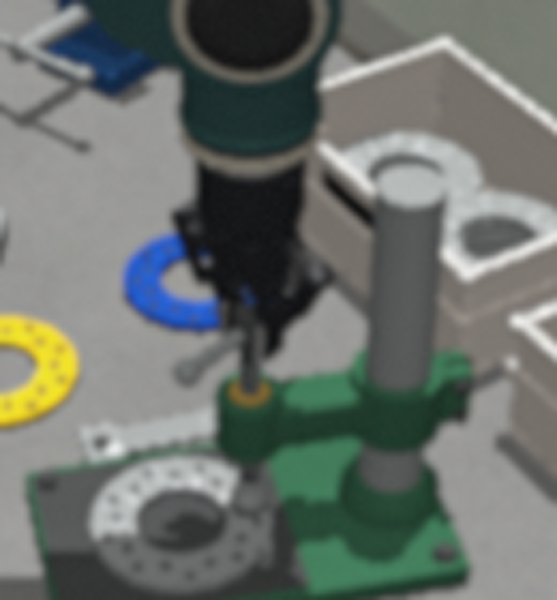

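```bash
python3 -m jog '[[0.6,0,0,0,0,0,0],[0.6,0,0,0,0,0,0],[0.6,-3,0,0,0,0,0],[0.6,-6,0,0,-10,0,0],[0.6,-6,0,0,-20,0,0],[0.6,-6,0,0,-30,0,0],[0.6,-6,0,0,-40,0,0],[0.6,-6,0,0,-50,0,0],[0.6,-6,0,0,-60,0,0],[0.6,-6,0,0,-70,0,0]]'; python3 -m jog '[[0.6,0,0,0,-10,0,0],[0.6,0,0,0,-20,0,0],[0.6,0,0,0,-30,0,0],[0.6,0,0,0,-40,0,0],[0.6,0,0,0,-50,0,0],[0.6,0,0,0,-60,0,0],[0.6,0,0,0,-70,0,0],[0.6,0,0,0,-80,0,0],[0.6,0,0,0,-90,0,0],[0.6,0,0,0,-100,0,0]]'
python3 - <<'E'
from h import *
show()
for n in("side","top"):
    im=arm.grab_frame(n);cv2.imwrite(f"pics/{n[0]}14r.png",im)
im=cv2.imread("pics/s14r.png");cv2.imwrite("pics/s14.png",cv2.resize(im[95:235,215:345],(557,600),interpolation=cv2.INTER_CUBIC))
print(delta(stand(.0533,.0003,.219),goal(126)))
E
python3 disc.py 14
```

```text
time: 24.25
position: [0.5808, -0.0102, 0.2793]
tcp_rot: [0.017, 0.707, -0.017, 0.707]
ft_force: [0.5, 0.0, -0.4]
opening: 0.598
time: 25.5
position: [0.5808, -0.0102, 0.2792]
tcp_rot: [-0.531, 0.467, 0.531, 0.467]
ft_force: [0.7, -0.4, -0.3]
opening: 0.601
t 25.5 stand [5.270e+01 1.000e-01 2.792e+02] jaw ang 116.3 xax [-0. -0. -1.] F [ 0.7 -0.4 -0.3] M [ 0.03  0.01 -0.04] op 0.601 q [-0.48  0.36  0.57  1.72 -0.21  1.13  1.85]
(array([ 6.03, -0.06, -0.  ]), array([-9.88,  0.01, -0.01]))
('side',) 14 disc stand mm -2 0 10937
('top',) 14 disc stand mm 1 0 614
('side', 'top') 14 disc stand mm -1 0 11441
```

View pics/s14.png

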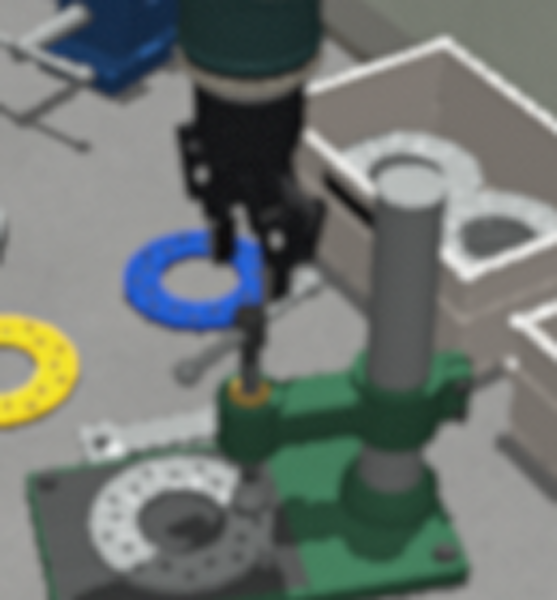

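```bash
python3 -m jog '[[0.6,2,0,0,-10,0,0],[0.6,4,0,0,-10,0,0],[0.6,5.5,0,0,-10,0,0],[0.6,6,0,0,-10,0,0],[0.6,6,0,0,-10,0,0],[0.6,6,0,0,-10,0,0],[0.1,6,0,0,-10,0,0],[0.1,6,0,0,-10,0,0],[0.1,6,0,0,-10,0,0],[0.1,6,0,0,-10,0,0]]'; python3 -c "
from h import *
show()"; python3 -m jog '[[0.1,0.02,0,0,10,0,0],[0.1,0.04,0,0,20,0,0],[0.1,0.07,0,0,30,0,0],[0.1,0.09,0,0,40,0,0],[0.1,0.11,0,0,50,0,0],[0.1,0.13,0,0,60,0,0],[0.1,0.16,0,0,70,0,0],[0.1,0.18,0,0,80,0,0],[0.1,0.2,0,0,90,0,0],[0.1,0.2,0,0,90,0,0]]';python3 -c "
from h import *
show()"
```

```text
time: 26.85
position: [0.5812, -0.0102, 0.2199]
tcp_rot: [0.568, -0.421, -0.568, -0.421]
ft_force: [-0.9, -0.8, 6.2]
opening: 0.289
t 26.85 stand [ 53.1   0.3 219.9] jaw ang 126.0 xax [ 0.001 -0.    -1.   ] F [-0.9 -0.8  6.2] M [-0.17  0.28  0.03] op 0.289 q [-0.44  0.41  0.51  1.78 -0.24  1.01  2.03]
time: 28.1
position: [0.5816, -0.0093, 0.2178]
tcp_rot: [-0.104, 0.699, 0.104, 0.7]
ft_force: [0.7, 3.0, 7.3]
opening: 0.289
t 28.1 stand [ 53.2   1.3 217.8] jaw ang 35.9 xax [ 0.001  0.    -1.   ] F [0.7 3.  7.3] M [ 0.7  -0.21 -0.26] op 0.289 q [-0.69  0.51  0.87  1.79 -0.45  1.05  0.64]
```

```bash
python3 -m jog '[[0.1,0.02,0,0,10,0,0],[0.1,0.04,0,0,20,0,0],[0.1,0.07,0,0,30,0,0],[0.1,0.09,0,0,40,0,0],[0.1,0.11,0,0,50,0,0],[0.1,0.13,0,0,60,0,0],[0.1,0.16,0,0,70,0,0],[0.1,0.18,0,0,80,0,0],[0.1,0.2,0,0,90,0,0],[0.1,0.2,0,0,90,0,0]]';python3 - <<'E'
from h import *
show()
for n in("side","top"):
    im=arm.grab_frame(n);cv2.imwrite(f"pics/{n[0]}15r.png",im)
im=cv2.imread("pics/s15r.png");cv2.imwrite("pics/s15.png",cv2.resize(im[95:235,215:345],(557,600),interpolation=cv2.INTER_CUBIC))
E
python3 disc.py 15
```

```text
time: 29.35
position: [0.5824, -0.0098, 0.2159]
tcp_rot: [0.422, 0.567, -0.421, 0.569]
ft_force: [9.6, 0.5, 0.9]
opening: 0.287
t 29.35 stand [ 54.1   1.1 215.9] jaw ang -54.1 xax [ 0.003 -0.001 -1.   ] F [9.6 0.5 0.9] M [ 0.2  -2.02 -0.26] op 0.287 q [-0.86  0.7   1.2   1.79 -0.71  1.16 -0.71]
('side',) 15 disc stand mm -2 0 10051
('top',) 15 disc stand mm 0 1 4979
('side', 'top') 15 disc stand mm -1 0 14609
```

View pics/s15.png

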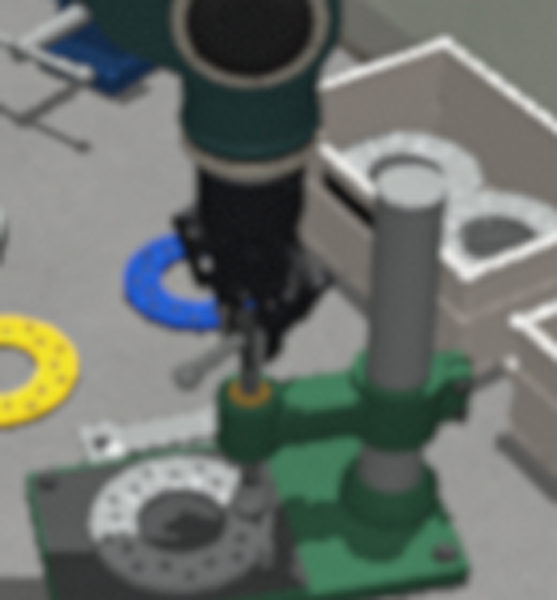

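```bash
python3 -m jog '[[0.6,0,0,0,0,0,0],[0.6,0,0,0,0,0,0],[0.6,-3,0,0,0,0,0],[0.6,-6,0,0,-10,0,0],[0.6,-6,0,0,-20,0,0],[0.6,-6,0,0,-30,0,0],[0.6,-6,0,0,-40,0,0],[0.6,-6,0,0,-50,0,0],[0.6,-6,0,0,-60,0,0],[0.6,-6,0,0,-70,0,0]]'; python3 -m jog '[[0.6,0,0,0,-10,0,0],[0.6,0,0,0,-20,0,0],[0.6,0,0,0,-30,0,0],[0.6,0,0,0,-40,0,0],[0.6,0,0,0,-50,0,0],[0.6,0,0,0,-60,0,0],[0.6,0,0,0,-70,0,0],[0.6,0,0,0,-80,0,0],[0.6,0,0,0,-90,0,0],[0.6,0,0,0,-100,0,0]]'
python3 - <<'E'
from h import *
show()
for n in("side",):
    im=arm.grab_frame(n);cv2.imwrite(f"pics/{n[0]}16r.png",im)
im=cv2.imread("pics/s16r.png");cv2.imwrite("pics/s16.png",cv2.resize(im[155:235,240:320],(600,600),interpolation=cv2.INTER_CUBIC))
im=cv2.imread("pics/s14r.png");cv2.imwrite("pics/s14b.png",cv2.resize(im[155:235,240:320],(600,600),interpolation=cv2.INTER_CUBIC))
print(delta(stand(.0533,.0003,.215),goal(126)))
E
```

```text
time: 30.7
position: [0.5808, -0.0102, 0.2753]
tcp_rot: [0.017, 0.707, -0.017, 0.707]
ft_force: [0.7, -0.1, -1.7]
opening: 0.602
time: 31.95
position: [0.5808, -0.0103, 0.2753]
tcp_rot: [-0.531, 0.467, 0.531, 0.467]
ft_force: [0.2, -0.3, -0.3]
opening: 0.605
t 31.95 stand [5.260e+01 1.000e-01 2.753e+02] jaw ang 116.3 xax [-0. -0. -1.] F [ 0.2 -0.3 -0.3] M [-0.    0.03  0.01] op 0.605 q [-0.47  0.36  0.56  1.72 -0.21  1.12  1.84]
(array([ 6.03, -0.07, -0.01]), array([-9.17, -0.01, -0.01]))
```

View pics/s16.png

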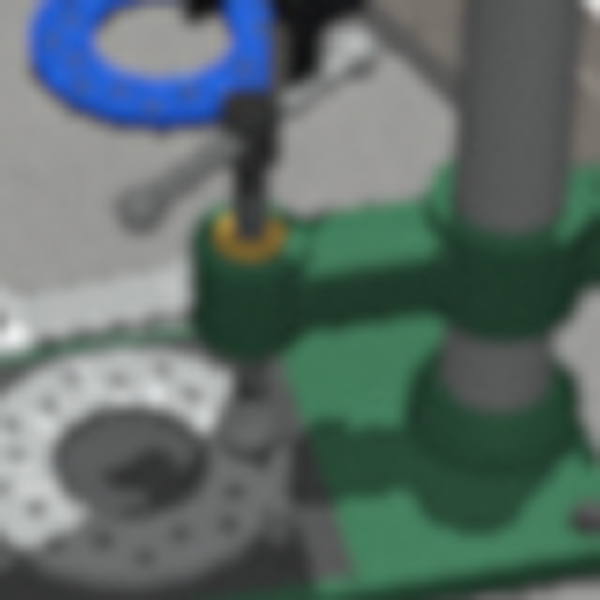

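View pics/s14b.png

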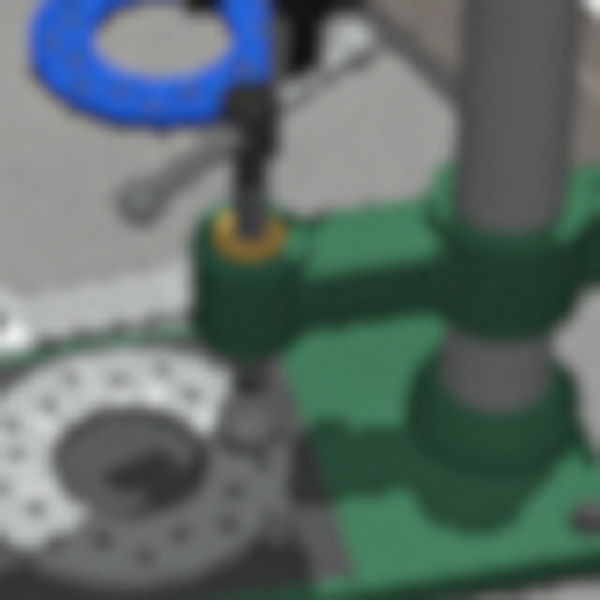

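```bash
python3 -m jog '[[0.6,2,0,0,-9,0,0],[0.6,4,0,0,-9,0,0],[0.6,5.5,0,0,-9,0,0],[0.6,6,0,0,-9,0,0],[0.6,6,0,0,-9,0,0],[0.6,6,0,0,-9,0,0],[0.1,6,0,0,-9,0,0],[0.1,6,0,0,-9,0,0],[0.1,6,0,0,-9,0,0],[0.1,6,0,0,-9,0,0]]'; python3 -c "
from h import *
show()"; python3 -m jog '[[0.1,0.02,0,0,10,0,0],[0.1,0.04,0,0,20,0,0],[0.1,0.07,0,0,30,0,0],[0.1,0.09,0,0,40,0,0],[0.1,0.1,0,0,45,0,0],[0.1,0.11,0,0,50,0,0],[0.1,0.12,0,0,54,0,0],[0.1,0.13,0,0,58,0,0],[0.1,0.14,0,0,62,0,0],[0.1,0.15,0,0,66,0,0]]';python3 -c "
from h import *
show()"
```

```text
time: 33.25
position: [0.5812, -0.0102, 0.2159]
tcp_rot: [0.565, -0.426, -0.564, -0.426]
ft_force: [-1.3, -0.9, 6.3]
opening: 0.288
t 33.25 stand [ 53.1   0.3 215.9] jaw ang 125.0 xax [ 0.001 -0.    -1.   ] F [-1.3 -0.9  6.3] M [-0.13  0.28 -0.04] op 0.288 q [-0.43  0.42  0.51  1.78 -0.24  1.    2.02]
time: 34.5
position: [0.5814, -0.0095, 0.2144]
tcp_rot: [-0.241, 0.664, 0.241, 0.665]
ft_force: [-0.4, 3.2, 5.8]
opening: 0.284
t 34.5 stand [ 53.    1.1 214.4] jaw ang 58.9 xax [ 0.001  0.001 -1.   ] F [-0.4  3.2  5.8] M [0.54 0.19 0.48] op 0.284 q [-0.62  0.48  0.77  1.79 -0.38  1.03  0.99]
```

```bash
python3 -m jog '[[0.1,0.01,0,0,4,0,0],[0.1,0.02,0,0,8,0,0],[0.1,0.03,0,0,12,0,0],[0.1,0.04,0,0,16,0,0],[0.1,0.04,0,0,20,0,0],[0.1,0.05,0,0,24,0,0],[0.1,0.06,0,0,28,0,0],[0.1,0.07,0,0,32,0,0],[0.1,0.08,0,0,36,0,0],[0.1,0.09,0,0,40,0,0]]';python3 - <<'E'
from h import *
show()
for n in("side",):
    im=arm.grab_frame(n);cv2.imwrite(f"pics/{n[0]}17r.png",im)
im=cv2.imread("pics/s17r.png");cv2.imwrite("pics/s17.png",cv2.resize(im[155:235,240:320],(600,600),interpolation=cv2.INTER_CUBIC))
E
```

```text
time: 35.75
position: [0.5818, -0.0093, 0.2135]
tcp_rot: [0.001, 0.706, -0.0, 0.708]
ft_force: [3.8, 4.1, 3.1]
opening: 0.29
t 35.75 stand [ 53.3   1.4 213.5] jaw ang 18.9 xax [ 0.002  0.001 -1.   ] F [3.8 4.1 3.1] M [ 0.67 -0.54  0.44] op 0.29 q [-0.73  0.54  0.93  1.79 -0.5   1.06  0.39]
```

View pics/s17.png

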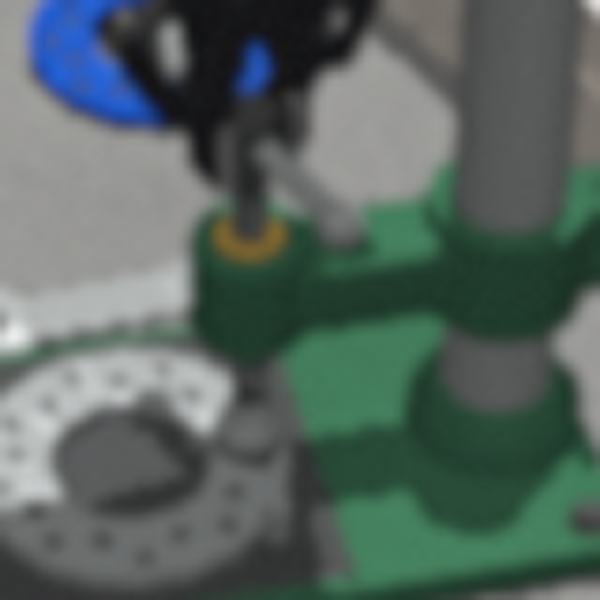

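```bash
python3 -m jog '[[0.1,0.01,0,0,4,0,0],[0.1,0.02,0,0,8,0,0],[0.1,0.03,0,0,12,0,0],[0.1,0.04,0,0,16,0,0],[0.1,0.04,0,0,20,0,0],[0.1,0.05,0,0,24,0,0],[0.1,0.06,0,0,28,0,0],[0.1,0.07,0,0,32,0,0],[0.1,0.08,0,0,36,0,0],[0.1,0.09,0,0,40,0,0]]';python3 - <<'E'
from h import *
show()
for n in("side",):
    im=arm.grab_frame(n);cv2.imwrite(f"pics/{n[0]}18r.png",im)
im=cv2.imread("pics/s18r.png");cv2.imwrite("pics/s18.png",cv2.resize(im[155:235,240:320],(600,600),interpolation=cv2.INTER_CUBIC))
E
```

```text
time: 37.05
position: [0.5823, -0.0095, 0.2127]
tcp_rot: [0.243, 0.663, -0.242, 0.665]
ft_force: [7.8, 1.9, 1.7]
opening: 0.29
t 37.05 stand [ 53.8   1.3 212.7] jaw ang -21.1 xax [ 0.003  0.    -1.   ] F [7.8 1.9 1.7] M [ 0.48 -1.43  0.52] op 0.29 q [-0.82  0.63  1.1   1.79 -0.63  1.11 -0.2 ]
```

View pics/s18.png

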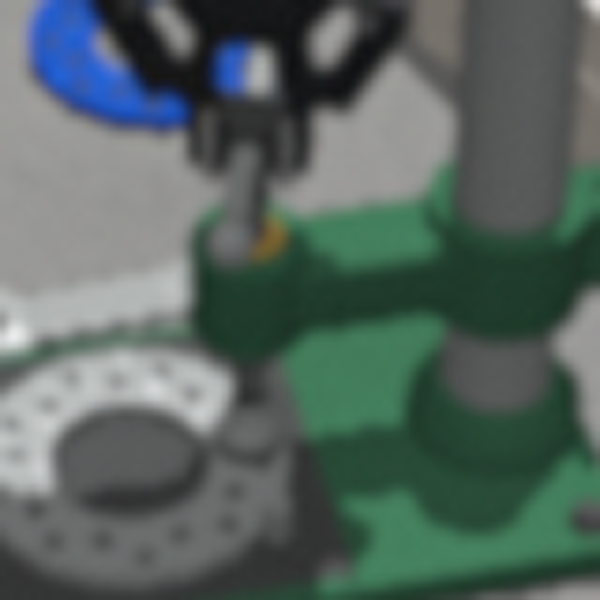

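```bash
python3 -m jog '[[0.1,0.01,0,0,3,0,0],[0.1,0.01,0,0,6,0,0],[0.1,0.02,0,0,9,0,0],[0.1,0.03,0,0,12,0,0],[0.1,0.03,0,0,15,0,0],[0.1,0.04,0,0,18,0,0],[0.1,0.05,0,0,21,0,0],[0.1,0.05,0,0,24,0,0],[0.1,0.06,0,0,27,0,0],[0.1,0.06,0,0,30,0,0]]';python3 - <<'E'
from h import *
show()
for n in("side",):
    im=arm.grab_frame(n);cv2.imwrite(f"pics/{n[0]}19r.png",im)
im=cv2.imread("pics/s19r.png");cv2.imwrite("pics/s19.png",cv2.resize(im[155:235,240:320],(600,600),interpolation=cv2.INTER_CUBIC))
E
```

```text
time: 38.35
position: [0.5824, -0.0098, 0.2121]
tcp_rot: [0.406, 0.578, -0.405, 0.58]
ft_force: [10.4, -0.0, -0.1]
opening: 0.283
t 38.35 stand [ 54.    1.1 212.1] jaw ang -51.0 xax [ 0.003 -0.    -1.   ] F [10.4 -0.  -0.1] M [ 0.02 -2.02  0.5 ] op 0.283 q [-0.86  0.69  1.19  1.79 -0.71  1.15 -0.66]
```

View pics/s19.png

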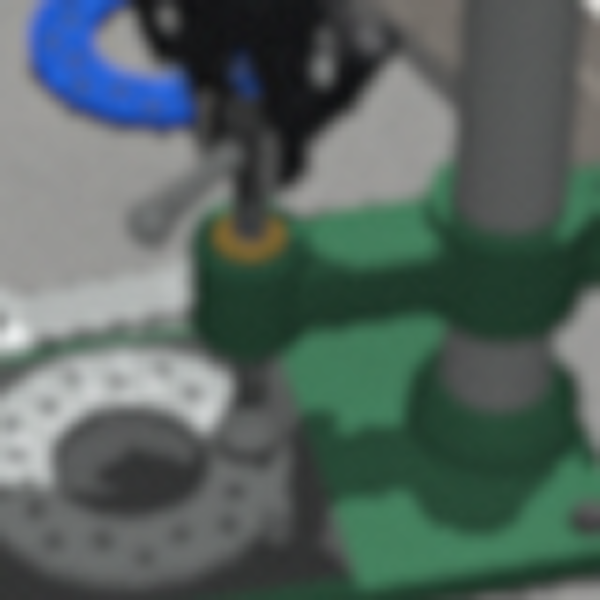

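```bash
python3 -m jog '[[0.6,0,0,0,0,0,0],[0.6,0,0,0,0,0,0],[0.6,-3,0,0,0,0,0],[0.6,-6,0,0,-10,0,0],[0.6,-6,0,0,-20,0,0],[0.6,-6,0,0,-30,0,0],[0.6,-6,0,0,-40,0,0],[0.6,-6,0,0,-50,0,0],[0.6,-6,0,0,-60,0,0],[0.6,-6,0,0,-70,0,0]]'; python3 -m jog '[[0.6,0,0,0,-10,0,0],[0.6,0,0,0,-20,0,0],[0.6,0,0,0,-30,0,0],[0.6,0,0,0,-40,0,0],[0.6,0,0,0,-50,0,0],[0.6,0,0,0,-60,0,0],[0.6,0,0,0,-70,0,0],[0.6,0,0,0,-80,0,0],[0.6,0,0,0,-90,0,0],[0.6,0,0,0,-100,0,0]]'
python3 - <<'E'
from h import *
show()
for n in("side","top"):
    im=arm.grab_frame(n);cv2.imwrite(f"pics/{n[0]}20r.png",im)
im=cv2.imread("pics/s20r.png");cv2.imwrite("pics/s20.png",cv2.resize(im[155:235,240:320],(600,600),interpolation=cv2.INTER_CUBIC))
print(delta(stand(.0533,.0003,.212),goal(129)))
E
python3 disc.py 20
```

```text
time: 39.65
position: [0.5808, -0.0101, 0.2714]
tcp_rot: [-0.002, 0.707, 0.002, 0.707]
ft_force: [0.3, -0.4, 0.2]
opening: 0.6
time: 40.9
position: [0.5808, -0.0103, 0.2714]
tcp_rot: [-0.543, 0.453, 0.543, 0.453]
ft_force: [0.5, -0.1, 0.2]
opening: 0.599
t 40.9 stand [5.260e+01 1.000e-01 2.714e+02] jaw ang 119.3 xax [-0. -0. -1.] F [ 0.5 -0.1  0.2] M [-0.04 -0.02 -0.03] op 0.599 q [-0.47  0.36  0.55  1.73 -0.21  1.11  1.9 ]
(array([ 5.94, -0.06, -0.01]), array([-9.89,  0.01, -0.01]))
('side',) 20 disc stand mm -2 0 10963
('top',) 20 disc stand mm -4 -2 446
('side', 'top') 20 disc stand mm -2 0 11378
```

View pics/s20.png

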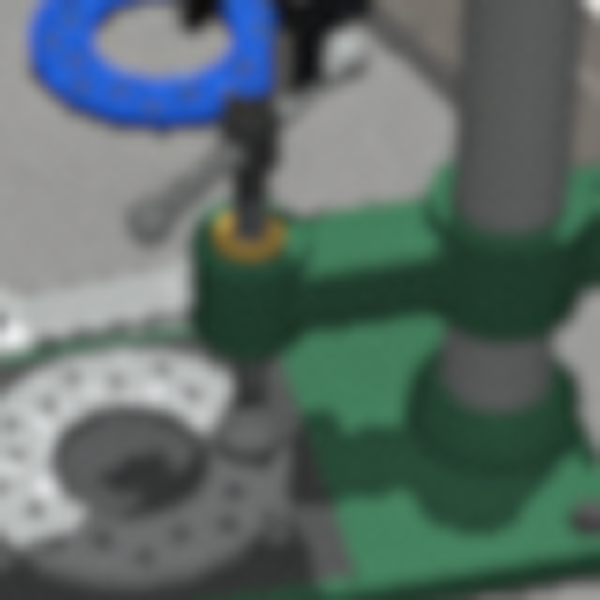

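```bash
python3 -m jog '[[0.6,2,0,0,-10,0,0],[0.6,4,0,0,-10,0,0],[0.6,5.5,0,0,-10,0,0],[0.6,5.9,0,0,-10,0,0],[0.6,5.9,0,0,-10,0,0],[0.6,5.9,0,0,-10,0,0],[0.1,5.9,0,0,-10,0,0],[0.1,5.9,0,0,-10,0,0],[0.1,5.9,0,0,-10,0,0],[0.1,5.9,0,0,-10,0,0]]'; python3 -c "
from h import *
show()"; python3 -m jog '[[0.1,0,0,0,3,0,0],[0.1,0.01,0,0,6,0,0],[0.1,0.02,0,0,9,0,0],[0.1,0.03,0,0,12,0,0],[0.1,0.03,0,0,15,0,0],[0.1,0.04,0,0,18,0,0],[0.1,0.05,0,0,21,0,0],[0.1,0.05,0,0,24,0,0],[0.1,0.06,0,0,27,0,0],[0.1,0.07,0,0,30,0,0]]';python3 -c "
from h import *
show()"
```

```text
time: 42.25
position: [0.5812, -0.0103, 0.213]
tcp_rot: [0.579, -0.406, -0.579, -0.406]
ft_force: [-2.0, -0.2, 6.1]
opening: 0.288
t 42.25 stand [ 53.1   0.3 213. ] jaw ang 129.0 xax [ 0.001 -0.    -1.   ] F [-2.  -0.2  6.1] M [-0.19  0.28  0.04] op 0.288 q [-0.42  0.42  0.5   1.78 -0.23  1.    2.08]
time: 43.5
position: [0.5817, -0.01, 0.2126]
tcp_rot: [-0.454, 0.542, 0.454, 0.543]
ft_force: [1.7, 0.6, 4.0]
opening: 0.287
t 43.5 stand [ 53.5   0.7 212.6] jaw ang 98.9 xax [ 0.002  0.    -1.   ] F [1.7 0.6 4. ] M [ 0.05 -0.31  0.24] op 0.287 q [-0.51  0.44  0.61  1.79 -0.3   1.    1.61]
```

```bash
python3 -m jog '[[0.1,0,0,0,3,0,0],[0.1,0.01,0,0,6,0,0],[0.1,0.02,0,0,9,0,0],[0.1,0.03,0,0,12,0,0],[0.1,0.03,0,0,15,0,0],[0.1,0.04,0,0,18,0,0],[0.1,0.05,0,0,21,0,0],[0.1,0.05,0,0,24,0,0],[0.1,0.05,0,0,24,0,0],[0.1,0.05,0,0,24,0,0]]';python3 - <<'E'
from h import *
show()
for n in("side",):
    im=arm.grab_frame(n);cv2.imwrite(f"pics/{n[0]}21r.png",im)
im=cv2.imread("pics/s21r.png");cv2.imwrite("pics/s21.png",cv2.resize(im[155:235,240:320],(600,600),interpolation=cv2.INTER_CUBIC))
E
```

```text
time: 44.75
position: [0.5815, -0.0098, 0.2122]
tcp_rot: [-0.333, 0.624, 0.332, 0.624]
ft_force: [-3.6, 0.0, 12.8]
opening: 0.29
t 44.75 stand [ 53.2   0.8 212.2] jaw ang 75.2 xax [ 0.001 -0.    -1.   ] F [-3.6  0.  12.8] M [-0.21  0.64  2.73] op 0.29 q [-0.58  0.47  0.71  1.79 -0.35  1.02  1.25]
```

View pics/s21.png

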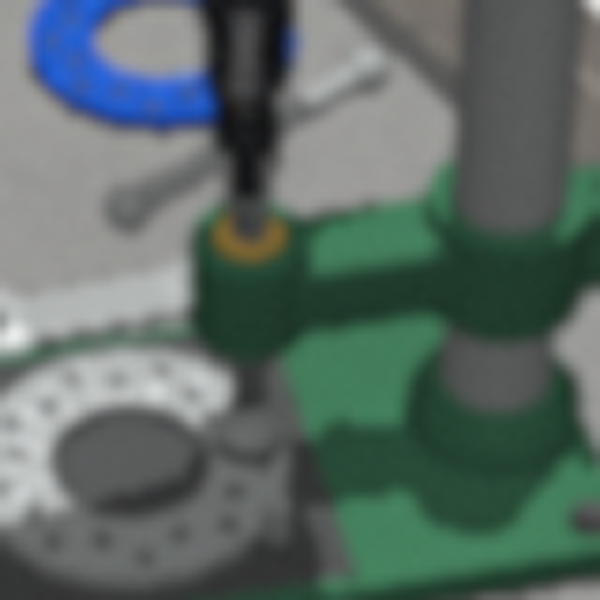

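```bash
python3 -m jog '[[0.8,0,0,0,-2,0,0],[0.8,0,0,0,-2,0,0],[0.8,0,0,0,-2,0,0],[0.8,-2,0,0,-2,0,0],[0.8,-6,0,0,-2,0,0],[0.8,-11,0,0,-2,0,0],[0.8,-14,4,0,-2,0,0],[0.8,-14,4,0,-2,0,0],[0.8,-14,4,0,-2,0,0],[0.8,-14,4,0,-2,0,0]]';python3 - <<'E'
from h import *
show()
for n in("side","top"):
    im=arm.grab_frame(n);cv2.imwrite(f"pics/{n[0]}22r.png",im)
im=cv2.imread("pics/s22r.png");cv2.imwrite("pics/s22.png",cv2.resize(im[155:235,240:320],(600,600),interpolation=cv2.INTER_CUBIC))
st=arm.get_state();print(delta(stand(-.15,0,.35),goal(90)))
E
python3 disc.py 22
```

```text
time: 46.05
position: [0.548, 0.0118, 0.3508]
tcp_rot: [-0.342, 0.619, 0.342, 0.618]
ft_force: [-0.0, 0.0, -0.8]
opening: 0.8
t 46.05 stand [ 14.4  10.3 350.8] jaw ang 76.9 xax [-0.001 -0.001 -1.   ] F [-0.   0.  -0.8] M [-0.03  0.01 -0.01] op 0.8 q [-0.72  0.25  0.77  1.71 -0.18  1.26  1.11]
(array([ 0.08, 15.79, -4.72]), array([-13.08,  -0.07,  -0.02]))
('side',) 22 disc stand mm -2 0 10636
('top',) 22 disc stand mm -2 -2 1678
('side', 'top') 22 disc stand mm -2 -1 12190
```

View pics/s22.png

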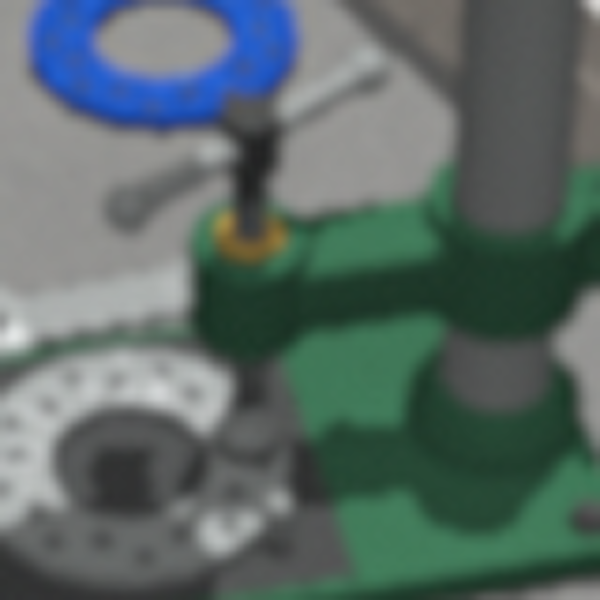

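```bash
python3 -c "
from h import *
print(delta(stand(-.153,-.153,.33),goal(120)))"
```

```text
(array([  2.1 ,  12.61, -19.69]), array([-4.308e+01, -7.000e-02, -4.000e-02]))
```

```bash
python3 -m jog '[[0.8,0,2,-3,-6,0,0],[0.8,0,4,-6,-12,0,0],[0.8,0,6,-9,-18,0,0],[0.8,0,8,-12,-24,0,0],[0.8,1,10,-15,-30,0,0],[0.8,2,11.5,-17.5,-36,0,0],[0.8,2.1,12.6,-19.7,-43,0,0],[0.8,2.1,12.6,-19.7,-43,0,0],[0.8,2.1,12.6,-19.7,-43,0,0],[0.8,2.1,12.6,-19.7,-43,0,0]]';python3 - <<'E'
from h import *
from fit import T
show()
for n in("side","top"):
    im=arm.grab_frame(n);cv2.imwrite(f"pics/{n[0]}23r.png",im)
im=cv2.imread("pics/s23r.png");cv2.imwrite("pics/s23.png",cv2.resize(im[155:235,240:320],(600,600),interpolation=cv2.INTER_CUBIC))
im=cv2.imread("pics/t23r.png");cv2.imwrite("pics/t23.png",cv2.resize(im[120:230,200:310],(600,600),interpolation=cv2.INTER_CUBIC))
E
python3 disc.py 9 23
```

```text
time: 47.4
position: [0.3369, -0.0876, 0.3302]
tcp_rot: [0.545, -0.451, -0.545, -0.45]
ft_force: [-0.6, 0.1, -0.2]
opening: 0.798
t 47.4 stand [-152.6 -152.5  330.2] jaw ang 119.9 xax [-0.    -0.001 -1.   ] F [-0.6  0.1 -0.2] M [0.08 0.01 0.03] op 0.798 q [-0.75 -0.32  0.74  2.14  0.23  1.25  1.65]
('side',) 9 disc stand mm -1 1 13211
('top',) 9 disc stand mm 0 1 13519
('side', 'top') 9 disc stand mm -1 1 26407
('side',) 23 disc stand mm -2 1 12599
('top',) 23 disc stand mm 0 1 12514
('side', 'top') 23 disc stand mm 0 1 24673
```

View pics/s23.png

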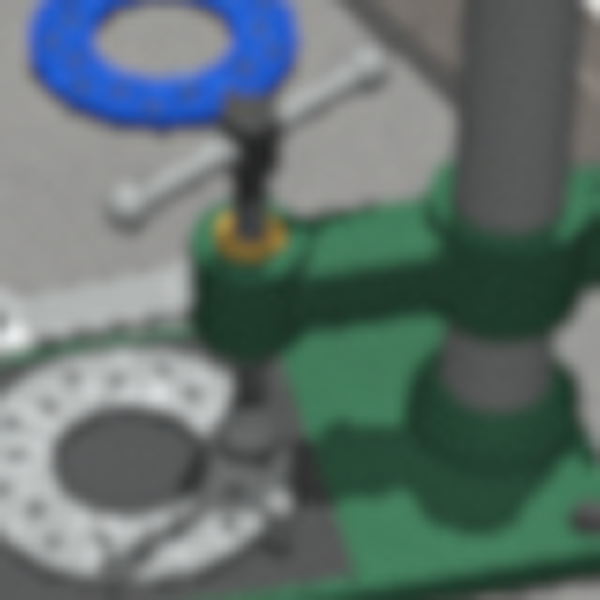

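View pics/t23.png

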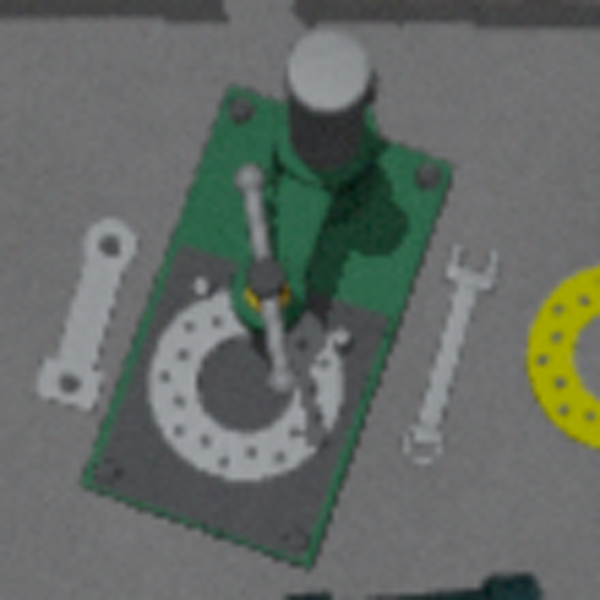

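```bash
python3 -c "
from rig import arm
print(arm.close_job(), arm.get_state()['time'])"
```

```text
the job is handed in; nothing more can be done
the job is handed in; nothing more can be done
```

The disc is home against both pins, the clamp screw is wound down to its stop, and I handed the job in at about 47.5 s.

**Sliding the disc home:** The first push, from the front with both fingers, jammed the disc on the right pin, about 5 mm short on each axis. A second push with closed fingers, 30° to the right of that, also jammed. A third push at 45°, raising the fingers a little as they pushed, brought the disc home. That was before the handle was touched, so the pad was still clear.

**Tightening the clamp:** I gripped the hub of the T-handle from above and turned it clockwise in four strokes, lifting off and re-gripping between them. On the last stroke the grip slipped on the hub. The fingers then bore against the bar at 2.7 N m without turning it further, against the 0.45–0.5 N m it takes to turn. I took that as the hard stop.

**Last checks:**
- **Disc position:** after release it measured within about 1 mm of home with both cameras together. The side view alone read 2 mm off, and the top view about 1 mm.
- **Screw angle:** the bar turned about 9.5 rad in all. If it is at the 15.2 stop, it started near 5.7, inside the stated range.
- **Robot:** it stands clear, with the force readings near zero.
- **Bystanders:** none was seen to move in the views I took; I did not measure them one by one.
- **Not checked:** I could not measure the pad force. That it is tight rests on the torque and the turn count. My camera-based bar height at the start read about 4 mm above what the given sizes imply, so I did not use heights to check the screw.

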